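# Load the bench shaker with thin-glass flasks

### The arm

A 6-joint arm with a two-finger parallel gripper is mounted at the origin on the work surface. World frame = base frame: x ahead of the robot, y to its left, z up, the work surface at z = 0. Lengths are in m, angles in rad, forces in N, time in s.
With the tool pointing down it reaches from about 0.375 to 0.975 m from the base axis. Payload 3.8 kg.
Tool frame: the origin (TCP) lies between the finger pads; the fingertips stand 8 mm ahead of it and the grasp point (between the pads) lies 11 mm behind it (tcp_to_tips is the distance from the TCP to the fingertips, in m); z points along the fingers, y is the line along which they close (so a half turn about z gives the same grasp; the last joint's range is limited). The gripper opens to 85 mm and grips with 20 to 120 N. Pads are 22 mm wide; open, the fingers measure 114 mm over their backs; the gripper's body (76 mm by 85 mm) begins 54 mm behind the grasp point. The pads swing forward as they close: fully open they stand 13 mm farther back than shut.
Start: joints at [-1.365, 0.264, 1.604, -0, 1.274, -0.037], TCP at [0.162, -0.655, 0.239] pointing down, gripper open.
Joint ranges: [-2.63, 2.63], [-0.94, 2.18], [0.31, 2.57], [-1.31, 4.45], [0, 2.66], [-2.55, 2.55]. Speed limits (rad/s): [2.57, 2.57, 3.14, 3.14, 3.14, 3.14].

### API

Orientations are given as a rotation vector (axis times angle).
In Python, from workcell import * gives the robot as it stands.
- The arm moves only by the tool move_arm, never from a script. Its argument "series" is one flat list of numbers, 7 for each row, row after row: the finger opening in cm, from 0 to 8.54, then the shift along the tool's x, y, z in cm, then the turn, a rotation vector about the tool's x, y, z in degrees. A call has 1 to 5 rows; each row shifts and turns the commanded pose from where the row before left it, along the tool's axes as they then stand; what a row does not reach is not made up. A row lasts 1/8 s, in which the tool goes at most 62.5 mm and 10.7 degrees, less where a joint would pass 70% of its speed; a pose out of reach is approached as far as the arm can. A call is refused whole if a number of a shift passes 6.25 or a number of a turn 10.7, either way. A call with a gripper value outside its range is refused whole. The fingers move at their own pace and stop on an object; "grip_force" is the grip in N (left out, the last holds). Time passes only in rows, so rows that do not move let the fingers close. It gives the time, the measured TCP pose, the force, the opening and the grip force at its end, in the units of the state.
- read_state(): the state, without advancing time (a new reading comes with each control period).
- read_camera(name): name is "side" or "top" or "wrist"; returns the picture (384x512x3 uint8, red, green, blue); there is no depth.
- calibration(name): a dict with "camera_matrix" (3x3 intrinsics, pixels), "k1" (the pictures are not rectified: a ray, as slopes to the right and down, at radius r is drawn at 1 + k1 r^2 times it, then the intrinsics apply), "rvec" (rotation vector, rad) and "tvec" (3), from world to camera coordinates, as OpenCV has them. Camera axes: x right, y down, z forward; pixel columns grow to the right and rows downward; lengths in m; the calibration is good to about 2 mm. A picture is of the moment at which its call begins: read the wrist's pose just before it. calibration takes no time and is no camera call; for the wrist camera it gives the pose at the moment of the call.
- finish_job(): hands the job in; it is judged then, once.
The state is a dict: "time": time; "q": joint angles; "joint_vel": joint speeds; "joint_torque": joint torques, N m; "tool_pos": TCP position; "tcp_rot": TCP orientation; "wrist_force": force on the tool from outside, world axes, zero at the start; "torque": the same for the moment, N m; "width": opening from 0.0 (shut) to 1.0 (fully open); "grip_force": force on a finger pad.
Only numpy, scipy, OpenCV 4.12 (cv2) and the standard library are available. Lean on these libraries where they do the work, as an engineer would, in place of code of your own. Each camera call takes 0.05 s, during which the arm holds its last target. There are 200 camera calls.

### The job

Get the bench shaker ready and running: first put the brush that was left on it into the steel tool dish, then slide the aluminium flask tray onto the shaker's rails until it is fully home and the spring catch has come up behind it. Then stand every amber conical flask upright in a bay of the docked tray, one to a bay, and only when all are in, throw the lever on the shaker's side over to on. The flasks are thin glass: hold them with the lightest grip and set them down softly, and leave everything else on the bench where it is.

Things in the scene. Friction and masses are not known exactly. Their poses are not given: they have to be found in the camera images.
- shaker: white bench shaker, fixed, flat aluminium deck 65 mm above the table. x: the way the tray is slid on (away from the robot), y left, z up; origin on the table under the middle of the docked tray. Deck: x -200 to +100, y -107 to +107 mm; apron for x below -55. A stop at the far end has its face at x = 81.5 mm. Control pod, 55 mm high, on the left: x -40 to +60, y 107 to 187 mm
- rail_mouth (a point): middle of the rails' entry, on the deck at shaker x = -20 mm. Two steel guide rails run from here to x = +90 mm, inner faces 86.5 mm left and right of the middle (2.5 mm play a side), 19 mm high, with lips reaching 7 mm inward 15 mm above the deck, over the tray's flanges. Flared lead-ins from x = -55 to -20 mm open to about 95 mm from the middle
- dock (a point): point on the deck surface, 65 mm above the table, where the middle of the tray's underside lies when it is fully home; axes as the shaker's
- catch (a joint): spring catch: rounded steel bar, 60 mm long across the deck, its top 5.5 mm above the deck at shaker x = -63 mm. Value: how far it is pressed down (m, 0 = up). The rib under the tray presses it down 4 mm when the tray is 25 to 0.7 mm short of home; it springs up behind the rib. Passing takes a push of about 5 to 15 N; about 2 mm of play then remains before the stop
- tray: loose aluminium flask tray, 160 mm (x) by 168 mm (y), about 0.6 kg. Origin: middle of its underside; its x end, turned roughly away from the robot at the start, goes onto the rails first. Base plate 8 to 12 mm above the origin with flanges 8 mm wide left and right; walls 14 mm high on it make 2 by 2 bays. A rib under it at x = -50 mm works the catch. Bridge handle along y over the middle
- tray_handle (a point): middle of the tray's steel handle bar: 12 mm thick along tray x, 140 mm long along y, from 50 to 64 mm above the tray's origin, this point at 57 mm. Can be gripped from above with the fingers closing along tray x
- bay0 (a point): centre of the floor of tray bay 0 (near the robot once docked, left), 12 mm above the tray's origin; bay 70 by 70 mm, bays 80 mm apart in tray x and 74 mm in y
- bay1 (a point): centre of the floor of tray bay 1 (near, right), 12 mm above the tray's origin; bay 70 by 70 mm, bays 80 mm apart in tray x and 74 mm in y
- bay2 (a point): centre of the floor of tray bay 2 (far, left), 12 mm above the tray's origin; bay 70 by 70 mm, bays 80 mm apart in tray x and 74 mm in y
- bay3 (a point): centre of the floor of tray bay 3 (far, right), 12 mm above the tray's origin; bay 70 by 70 mm, bays 80 mm apart in tray x and 74 mm in y
- flask0: thin amber glass conical flask, upright: base 60 mm across, cone to a straight neck 26 mm across at 64-100 mm height, rubber stopper (23 mm) to 109 mm; about 0.13 kg. Origin: centre of base, z up. Fragile: at most 80 N from the two fingers together (use the lightest grip, 20-25 N a finger), 30 N against tray or shaker; let go only within 10 mm of the surface. None if absent in this run.
- flask1: thin amber glass conical flask, upright: base 60 mm across, cone to a straight neck 26 mm across at 64-100 mm height, rubber stopper (23 mm) to 109 mm; about 0.13 kg. Origin: centre of base, z up. Fragile: at most 80 N from the two fingers together (use the lightest grip, 20-25 N a finger), 30 N against tray or shaker; let go only within 10 mm of the surface. None if absent in this run.
- flask2: thin amber glass conical flask, upright: base 60 mm across, cone to a straight neck 26 mm across at 64-100 mm height, rubber stopper (23 mm) to 109 mm; about 0.13 kg. Origin: centre of base, z up. Fragile: at most 80 N from the two fingers together (use the lightest grip, 20-25 N a finger), 30 N against tray or shaker; let go only within 10 mm of the surface. None if absent in this run.
- flask3: thin amber glass conical flask, upright: base 60 mm across, cone to a straight neck 26 mm across at 64-100 mm height, rubber stopper (23 mm) to 109 mm; about 0.13 kg. Origin: centre of base, z up. Fragile: at most 80 N from the two fingers together (use the lightest grip, 20-25 N a finger), 30 N against tray or shaker; let go only within 10 mm of the surface. None if absent in this run.
- brush: flat bench brush 180 mm long lying on the shaker's apron, across it: round wooden handle 20 mm thick (from x = -90 to 0 mm), then a head 42 mm wide and 20 mm high with bristles to x = +90 mm; about 80 g. Origin: on the underside, half way along; x points along it to the bristles
- dish: shallow steel tool dish, fixed, outer size 110 mm (x) by 230 mm (y) by 30 mm high, walls and floor 4 mm thick. Origin: centre of its underside; the brush fits in lying along the dish's y axis
- switch (a joint): shaker's on/off lever, on the control pod: 0 = off, leaning towards shaker -x; 1.0 rad = on, leaning towards +x. Turns about shaker's y axis through a pivot at shaker x = 10, y = 147 mm, 77 mm above the table; arm 70 mm long. Stiff enough to stay where it is left; pushed over by about 1 N at its tip. May start up to 0.15
- switch_tip (a point): centre of the lever's black ball, 26 mm across
- reagent: bystander, to be left where it is: amber reagent bottle, 72 mm across, 150 mm tall, beyond the shaker. Origin: centre of its underside
- jar: bystander, to be left where it is: white jar with green lid, 64 mm across, 70 mm tall, by the flasks. Origin: centre of its underside
- sieve: bystander, to be left where it is: round steel soil sieve pan, 100 mm across, 45 mm tall. Origin: centre of its underside
- dishg: bystander, to be left where it is: white porcelain bowl, 90 mm across, 50 mm tall. Origin: centre of its underside
- wash: bystander, to be left where it is: white wash bottle, 66 mm across, 160 mm tall. Origin: centre of its underside
Things that resemble listed ones, but are neither listed nor needed, are in the scene too. What is shaped like the tray but red is not meant.

How it is judged:
By the outcome, as a careful person would: the job done as asked, in the order asked, and still so for the second after the job is handed in, with the robot touching nothing.
Of flask0, flask1, flask2, flask3 only 3 to 4 are there at a start; the rules pass over those that are not, and their reading is None.
At some moment in a run one of flask0, flask1, flask2, flask3 may be knocked a few centimetres aside while the robot is not near it.
It also fails if it takes over 210 s, if anything falls off the work surface, if the arm or the gripper's body presses on something with over 40 N, if the wrist force passes 120 N, or if a joint passes its speed limit or range.

## Working session

There is one attempt and no reset: what is moved stays moved. The work goes in short steps, Python scripts to look and compute and a tool call to move; the robot and the scene stay as the last step left them, time stands still between calls to the robot, and variables do not carry over. Pictures are saved under pics/ and viewed, at most 14 in all, crops included, and the job is handed in when it is done.

Besides the shell and the picture viewer there is one more tool, called in YAML: its name, and indented under it one key for each argument. move_arm: Moves the arm, as the interface text tells. Its arguments: {"type":"object","properties":{"series":{"type":"array"},"grip_force":{"type":"number"}},"required":["series"]}

```bash
ls; mkdir -p pics; python3 - <<'E'
from workcell import *
import cv2,numpy as np
s=read_state();print(s)
for n in("top","side","wrist"):
    im=read_camera(n);cv2.imwrite(f"pics/{n}0.png",im[:,:,::-1]);c=calibration(n);print(n,c)
E
```

```text
pics
{'time': 0.0, 'q': array([-1.36488518e+00,  2.64706233e-01,  1.60537497e+00,  1.35628071e-05,
        1.27373476e+00, -3.68726662e-02]), 'joint_vel': array([-4.74666330e-05, -2.57061024e-03, -6.21447010e-04, -6.08299250e-04,
        3.24532586e-04, -1.07186605e-03]), 'joint_torque': array([ 1.13890944e-04, -5.15105081e+01, -3.67314577e+01,  9.06433661e-05,
        1.28935822e-02, -1.13034130e-05]), 'tool_pos': array([ 0.16214602, -0.65448917,  0.23799313]), 'tcp_rot': array([-3.11627441e+00, -3.80153371e-01,  2.74335170e-04]), 'wrist_force': array([ 0.37988363, -0.34909866,  0.0190278 ]), 'torque': array([-0.00372842, -0.01481414,  0.03491585]), 'grip_force': 0.0, 'width': 1.0004034574898406}
top {'camera_matrix': array([[486.74590865,   0.        , 255.13255092],
       [  0.        , 486.74590865, 190.95694352],
       [  0.        ,   0.        ,   1.        ]]), 'k1': 0.05937908319998393, 'rvec': array([ 2.12569831, -2.16733448,  0.18607191]), 'tvec': array([-0.03823828,  0.47830115,  1.80361832])}
side {'camera_matrix': array([[383.34548932,   0.        , 263.14335977],
       [  0.        , 383.34548932, 193.16913417],
       [  0.        ,   0.        ,   1.        ]]), 'k1': 0.0038273594342940554, 'rvec': array([ 0.45959639, -2.69098155,  1.28503755]), 'tvec': array([0.445568  , 0.21548751, 1.23284757])}
wrist {'camera_matrix': array([[343.50117329,   0.        , 258.96553927],
       [  0.        , 343.50117329, 189.71097477],
       [  0.        ,   0.        ,   1.        ]]), 'k1': -0.1052713329974573, 'rvec': array([-2.26441903,  1.77032993,  0.29099485]), 'tvec': array([-0.67275009, -0.04192315,  0.3808374 ])}
```

View pics/top0.png

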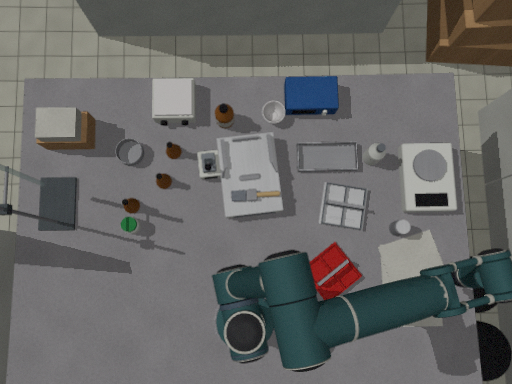

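View pics/side0.png

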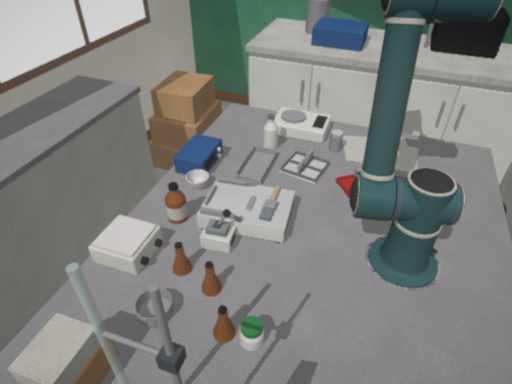

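The top view shows the arm at the bottom, the white shaker at (250,175) with the brush at (255,196), and a long steel dish at (327,157). The aluminium tray is at (344,206) and the red decoy tray at (334,272). There are three flasks, at (131,205), (173,150) and (163,180). The side view shows the same three flasks, with the lever on the pod at about (225,215).

```bash
cat > h.py <<'E'
from workcell import *
import cv2,numpy as np
from scipy.spatial.transform import Rotation as R
def cast(c,uv,z):
    "pixels -> world points on plane z"
    K=c["camera_matrix"];uv=np.atleast_2d(np.float64(uv))
    p=cv2.undistortPoints(uv[:,None],K,np.array([c["k1"],0,0,0.]),None,None)[:,0]
    for _ in range(1):pass
    M=cv2.Rodrigues(c["rvec"])[0];o=-M.T@c["tvec"]
    d=np.c_[p,np.ones(len(p))]@M
    return o+d*((z-o[2])/d[:,2])[:,None]
def proj(c,P):
    return cv2.projectPoints(np.float64(P).reshape(-1,1,3),c["rvec"],c["tvec"],c["camera_matrix"],np.array([c["k1"],0,0,0.]))[0][:,0]
def shot(n,f):
    c=calibration(n);im=read_camera(n)[:,:,::-1].copy();cv2.imwrite(f"pics/{f}.png",im);np.save(f"pics/{f}.npy",c);return im,c
def load(f):return cv2.imread(f"pics/{f}.png"),np.load(f"pics/{f}.npy",allow_pickle=True).item()
def crop(im,x0,y0,x1,y1,s,f):
    cv2.imwrite(f"pics/{f}.png",cv2.resize(im[y0:y1,x0:x1],None,fx=s,fy=s,interpolation=cv2.INTER_CUBIC))
def plan(P,yaw):
    "tool-frame shift (cm) and turn (deg) from the present pose to the TCP P, pointing down with the closing line at yaw (mod pi)"
    s=read_state();T=R.from_rotvec(s["tcp_rot"]);best=None
    for k in(0,1):
        a=yaw+k*np.pi
        y=np.array([np.cos(a),np.sin(a),0]);z=np.array([0,0,-1.]);G=R.from_matrix(np.c_[np.cross(y,z),y,z])
        r=(T.inv()*G).as_rotvec()
        if best is None or np.linalg.norm(r)<np.linalg.norm(best):best=r
    return T.inv().apply(np.array(P)-s["tool_pos"])*100,np.degrees(best)
E
python3 - <<'E'
from h import *
im=cv2.imread("pics/top0.png");c=calibration("top");np.save("pics/top0.npy",c)
crop(im,110,90,375,250,3,"c1")
for n,u,z in(("f",(131,205),.1),("f",(173,150),.1),("f",(163,180),.1),("tray",(344,206),.02),("dish",(327,157),.03),("brush",(255,196),.08),("shk",(250,165),.065)):print(n,cast(c,u,z).round(3))
cw=calibration("wrist");M=cv2.Rodrigues(cw["rvec"])[0];print("wristcam pos",-M.T@cw["tvec"],M[2])
E
```

```text
f [[0.425 0.403 0.1  ]]
f [[0.626 0.253 0.1  ]]
f [[0.514 0.289 0.1  ]]
tray [[ 0.416 -0.385  0.02 ]]
dish [[ 0.606 -0.327  0.03 ]]
brush [[ 0.452 -0.046  0.08 ]]
shk [[ 0.572 -0.03   0.065]]
wristcam pos [ 0.24101774 -0.63420387  0.37293868] [-0.3085343  -0.07439622 -0.94829942]
```

View pics/c1.png

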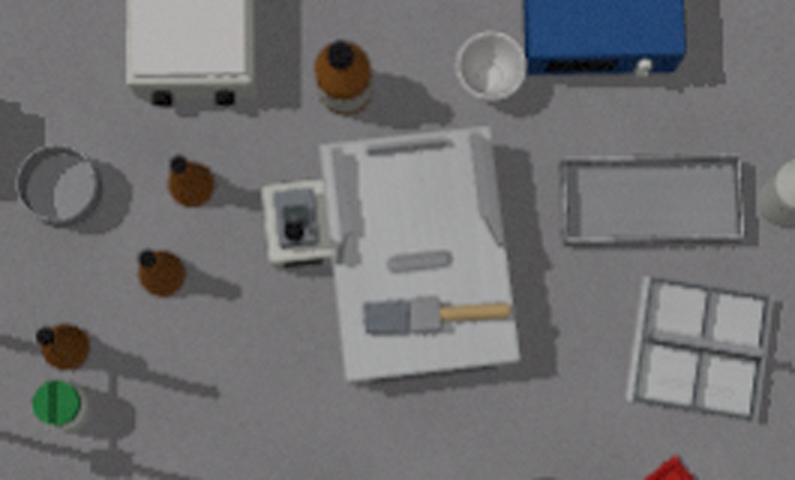

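The enlarged crop shows the deck corners at crop (322,145), (490,128), (519,360) and (348,381). The brush head is on the left at (400,317), with its handle to the right at (475,312). The dish is an empty rectangular tray frame at (655,200). The aluminium 2x2 tray with its bridge handle is at (702,347), and its handle slopes about 10°. The red tray below it is the decoy.

```bash
python3 - <<'E'
from h import *
im,c=load("top0")
f=lambda l:np.array(l)/3+[110,90]
D=cast(c,f([(322,145),(490,128),(519,360),(348,381)]),.065);print(D.round(3));m=(D[0]+D[1])/2-(D[2]+D[3])/2;print("shk yaw",np.degrees(np.arctan2(m[1],m[0])),"len",np.linalg.norm(m),"ctr",D.mean(0))
T=cast(c,f([(648,278),(775,297),(757,419),(632,400)]),.022);print(T.round(3),T.mean(0))
S=cast(c,f([(560,157),(741,155),(744,243),(565,245)]),.03);print(S.round(3),S.mean(0))
B=cast(c,f([(365,317),(510,311)]),.08);print(B.round(3))
print(plan((.46,-.34,.35),np.radians(90)))
E
```

```text
[[ 0.677  0.092  0.065]
 [ 0.696 -0.121  0.065]
 [ 0.4   -0.149  0.065]
 [ 0.378  0.062  0.065]]
shk yaw 5.508904730591453 len 0.2992612290078066 ctr [ 0.53778448 -0.02881701  0.065     ]
[[ 0.507 -0.32   0.022]
 [ 0.48  -0.48   0.022]
 [ 0.325 -0.449  0.022]
 [ 0.352 -0.293  0.022]] [ 0.41585503 -0.38545905  0.022     ]
[[ 0.666 -0.212  0.03 ]
 [ 0.664 -0.445  0.03 ]
 [ 0.549 -0.443  0.03 ]
 [ 0.55  -0.214  0.03 ]] [ 0.60736236 -0.32854569  0.03      ]
[[ 0.455  0.04   0.08 ]
 [ 0.459 -0.138  0.08 ]]
(array([ 36.47668143, -23.4018747 , -11.13390989]), array([-1.03858196e-01,  9.02785482e-03,  1.39105384e+01]))
```

move_arm:
  series: [8.5,4.5,-2.9,-1.4,0,0,0,8.5,4.5,-2.9,-1.4,0,0,0,8.5,4.5,-2.9,-1.4,0,0,0,8.5,4.5,-2.9,-1.4,0,0,0,8.5,4.5,-2.9,-1.4,0,0,0]

```text
time: 0.78
tool_pos: [0.3467, -0.4588, 0.3094]
tcp_rot: [-3.118, -0.38, 0.0]
wrist_force: [0.0, -0.5, 0.4]
width: 0.996
grip_force: 0.0
```

move_arm:
  series: [8.5,4.5,-2.9,-1.4,0,0,0,8.5,4.5,-2.9,-1.4,0,0,0,8.5,4.5,-2.9,-1.4,0,0,0,8.5,0,0,0,0,0,7,8.5,0,0,0,0,0,7]

```text
time: 1.4
tool_pos: [0.4566, -0.3424, 0.3512]
tcp_rot: [-3.142, 0.005, 0.0]
wrist_force: [-0.1, -0.2, -0.5]
width: 0.996
grip_force: 0.0
```

```bash
python3 - <<'E'
from h import *
im,c=shot("wrist","w1");print(read_state()["tool_pos"]);print(plan((.47,-.03,.37),np.radians(95.5)))
cv2.imwrite("pics/v1.png",cv2.resize(im,(768,576)))
E
```

```text
[ 0.45627066 -0.34272075  0.35101827]
(array([  1.13149696, -31.28224075,  -1.88992976]), array([-0.01715782,  0.02270198, -5.94085649]))
```

View pics/v1.png

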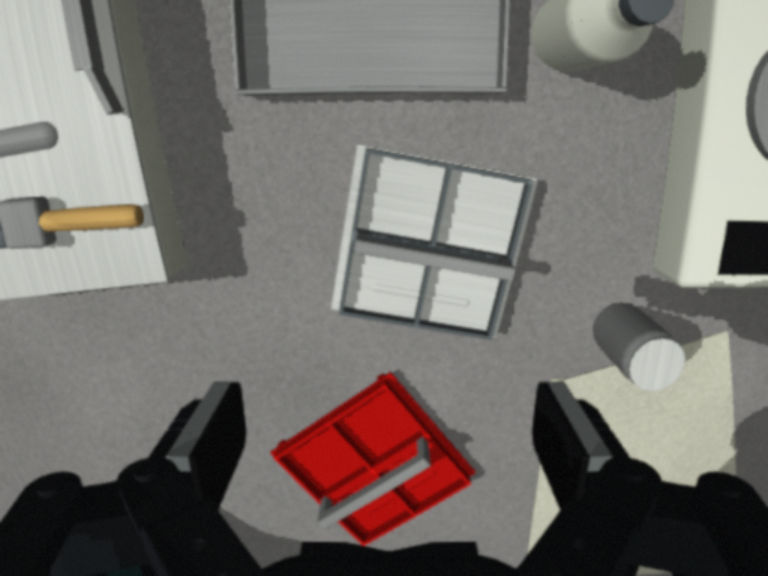

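The wrist view shows the aluminium tray with its handle bar from (355,237) to (517,270). The dish is at top (370,45) and the brush handle is at the left at (90,217). The red decoy is at (375,455).

move_arm:
  series: [8.5,0.2,-5.2,-0.3,0,0,0,8.5,0.2,-5.2,-0.3,0,0,0,8.5,0.2,-5.2,-0.3,0,0,0,8.5,0.2,-5.2,-0.3,0,0,0,8.5,0.2,-5.2,-0.3,0,0,0]

```text
time: 2.08
tool_pos: [0.466, -0.082, 0.3662]
tcp_rot: [-3.141, 0.001, -0.0]
wrist_force: [1.2, -0.3, -0.3]
width: 0.994
grip_force: 0.0
```

move_arm:
  series: [8.5,0.2,-5.2,-0.3,0,0,0,8.5,0,0,0,0,0,-5.9,8.5,0,0,0,0,0,0]

```text
time: 2.45
tool_pos: [0.4683, -0.0309, 0.3691]
tcp_rot: [3.137, 0.162, -0.0]
wrist_force: [0.2, -0.5, -0.8]
width: 0.994
grip_force: 0.0
```

```bash
python3 - <<'E'
from h import *
im,c=shot("wrist","w2");print(read_state()["tool_pos"])
cv2.imwrite("pics/v2.png",cv2.resize(im,(768,576)))
E
```

```text
[ 0.4682576  -0.03144264  0.36905696]
```

View pics/v2.png

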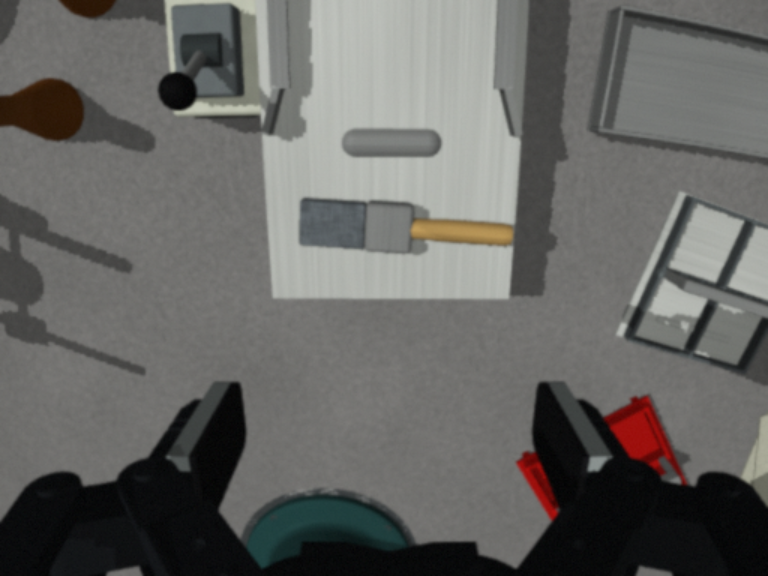

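The wrist view shows the brush from its bristle tip (300,223) to its handle end (514,234), with the ferrule at (388,227). The catch bar runs from 342 to 440 at row 142, and the near deck edge from (274,298) to (511,298). The lever ball is at (178,90), so it is off and leaning towards the robot.

```bash
python3 - <<'E'
from h import *
im,c=load("w2");f=lambda l:np.array(l)/1.5
deg=lambda v:np.degrees(np.arctan2(v[1],v[0]))
B=cast(c,f([(300,223),(514,234),(412,230),(390,227)]),.08);print("brush",B.round(4),deg(B[0]-B[1]),np.linalg.norm(B[0]-B[1]))
C=cast(c,f([(342,142),(440,142),(391,142)]),.07);print("catch",C.round(4),deg(C[0]-C[1])-90)
D=cast(c,f([(274,298),(511,298),(262,120),(520,137)]),.065);print("edge",D.round(4),deg(D[0]-D[1])-90,np.linalg.norm(D[0]-D[1]),deg(D[2]-D[0]),deg(D[3]-D[1]))
g=B[3].copy();
for y in (deg(B[0]-B[1])-90,):
  print(y,plan((g[0],g[1],.15),np.radians(y)))
print(read_state()["q"])
S=cast(c,f([(622,8),(597,130)]),.03);print(S)
E
```

```text
brush [[ 0.4542  0.0434  0.08  ]
 [ 0.4636 -0.1369  0.08  ]
 [ 0.4578 -0.0506  0.08  ]
 [ 0.4585 -0.032   0.08  ]] 92.99193960812855 0.18054061181578124
catch [[ 0.523   0.0143  0.07  ]
 [ 0.5314 -0.0656  0.07  ]
 [ 0.5271 -0.0257  0.07  ]] 5.9555174317677455
edge [[ 0.3791  0.0659  0.065 ]
 [ 0.4015 -0.149   0.065 ]
 [ 0.5343  0.082   0.065 ]
 [ 0.5428 -0.1319  0.065 ]] 5.940605684274075 0.21598846239542088 5.9378429062292835 6.872928684303723
2.991939608128547 (array([-0.97266076, -0.04334237, 21.90604422]), array([-1.14302887e-02,  2.06284365e-02, -8.72110508e+01]))
[-1.20004940e-01 -1.87740558e-01  1.83747931e+00 -1.71443989e-04
  1.49218545e+00  1.34990935e+00]
[[ 0.66292418 -0.21251249  0.03      ]
 [ 0.55726826 -0.21005403  0.03      ]]
```

move_arm:
  series: [8.5,0,0,2.2,0,0,-10.6,8.5,0,0,2.2,0,0,-10.6,8.5,0,0,2.2,0,0,-10.6,8.5,0,0,2.2,0,0,-10.6,8.5,0,0,2.2,0,0,-10.6]

```text
time: 3.12
tool_pos: [0.4682, -0.0325, 0.2583]
tcp_rot: [-2.734, -1.546, 0.001]
wrist_force: [1.1, 0.1, -0.6]
width: 0.991
grip_force: 0.0
```

move_arm:
  series: [8,0,0,2.2,0,0,-10.6,8,0,0,2.2,0,0,-10.6,8,0,0,2.2,0,0,-10.6,7.5,0,0,2.2,0,0,-2.4,7,0,0,0,0,0,0]

```text
time: 3.75
tool_pos: [0.4666, -0.0322, 0.1692]
tcp_rot: [-2.163, -2.273, 0.005]
wrist_force: [1.3, -0.1, -0.5]
width: 0.818
grip_force: 0.0
```

```bash
python3 - <<'E'
from h import *
print(plan((.4585,-.032,.075),np.radians(3)));print(read_state()["q"])
im,c=shot("wrist","w3");cv2.imwrite("pics/v3.png",cv2.resize(im,(768,576)))
E
```

```text
(array([ 0.04867815, -0.76025681,  9.42230797]), array([-0.27383341, -0.0452892 , -0.16756063]))
[-1.22058850e-01 -7.35109828e-02  2.10611992e+00 -4.88551642e-05
  1.11382773e+00 -1.71472575e-01]
```

View pics/v3.png

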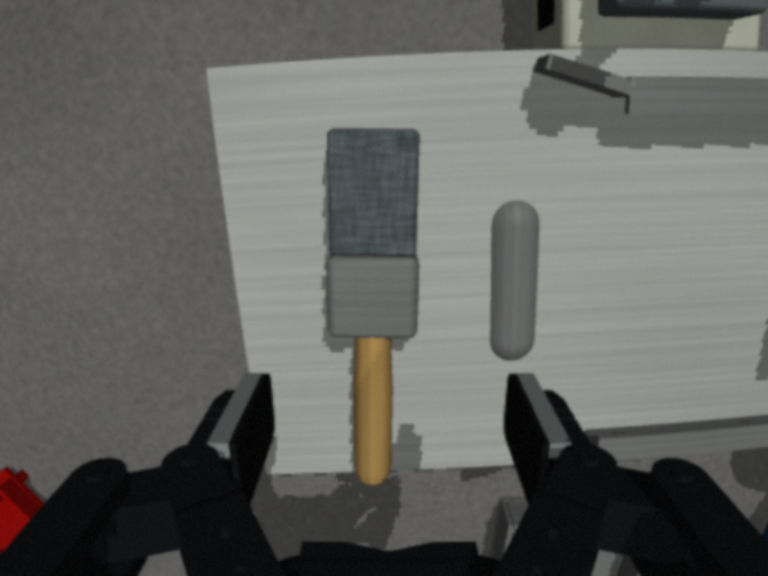

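The brush lies straight between the fingers, with the ferrule at (372,297). The catch is clear on the right at (515,280).

move_arm:
  series: [7,0,-0.76,2.2,0,0,0,7,0,0,2.2,0,0,0,7,0,0,2.2,0,0,0,7,0,0,1.8,0,0,0,7,0,0,1.0,0,0,0]

```text
time: 4.42
tool_pos: [0.4614, -0.0323, 0.0776]
tcp_rot: [2.164, 2.277, 0.001]
wrist_force: [-0.4, 0.7, -0.3]
width: 0.822
grip_force: 0.0
```

move_arm:
  series: [3,0,0,0,0,0,0,3,0,0,0,0,0,0,3,0,0,0,0,0,0,3,0,0,0,0,0,0,3,0,0,0,0,0,0]
  grip_force: 40

```text
time: 5.05
tool_pos: [0.4619, -0.032, 0.0784]
tcp_rot: [2.161, 2.278, 0.002]
wrist_force: [0.3, -0.4, 6.0]
width: 0.482
grip_force: 41.6
```

```bash
python3 - <<'E'
from h import *
im,c=load("w3");f=lambda l:np.array(l)/1.5
deg=lambda v:np.degrees(np.arctan2(v[1],v[0]))
C=cast(c,f([(517,200),(513,360),(515,280)]),.07);print("catch",C.round(4),deg(C[0]-C[1])-90)
D=cast(c,f([(208,69),(274,473)]),.065);print("edge",D.round(4),deg(D[0]-D[1])-90,D.mean(0))
s=read_state();print(s["tool_pos"],s["width"],s["grip_force"],s["wrist_force"])
E
```

```text
catch [[ 0.5222  0.0161  0.07  ]
 [ 0.5306 -0.0646  0.07  ]
 [ 0.526  -0.0221  0.07  ]] 5.931869025357855
edge [[ 0.3807  0.0671  0.065 ]
 [ 0.406  -0.1458  0.065 ]] 6.781288055353386 [ 0.39338674 -0.03933826  0.065     ]
[ 0.4619292  -0.03203252  0.07840758] 0.4815189012433657 41.626410484313965 [ 0.29618106 -0.40081675  5.95236369]
```

move_arm:
  series: [3,0,0,-2,0,0,0,3,0,0,-3.5,0,0,0,3,0,0,-4,0,0,0,3,0,0,-3,0,0,0,3,0,0,0,0,0,0]

```text
time: 5.68
tool_pos: [0.4626, -0.032, 0.2047]
tcp_rot: [2.159, 2.276, 0.005]
wrist_force: [-0.3, -0.2, -1.4]
width: 0.478
grip_force: 40.9
```

```bash
python3 - <<'E'
from h import *
im,c=load("w1");f=lambda l:np.array(l)/1.5
D=cast(c,f([(240,93),(507,93),(372,93)]),.03);print("dish near",D.round(4))
T=cast(c,f([(355,235),(517,268)]),.064);print("tray handle",T.round(4),np.degrees(np.arctan2(*(T[0]-T[1])[1::-1]))-90,T.mean(0))
s=read_state();print(s["tool_pos"],s["width"])
print(plan((.607,-.3105,.19),np.radians(0)))
E
```

```text
dish near [[ 0.5568 -0.2156  0.03  ]
 [ 0.5556 -0.4418  0.03  ]
 [ 0.555  -0.3277  0.03  ]]
tray handle [[ 0.4403 -0.3132  0.064 ]
 [ 0.4112 -0.4517  0.064 ]] -11.885278216942524 [ 0.42576219 -0.38244702  0.064     ]
[ 0.46258557 -0.03202144  0.20474999] 0.4778519470138351
(array([-28.56743966,  12.94907273,   1.56744545]), array([0.30350336, 0.04037835, 3.01425005]))
```

move_arm:
  series: [3,-4.8,2.2,0.2,0,0,0,3,-4.8,2.2,0.2,0,0,0,3,-4.8,2.2,0.2,0,0,0,3,-4.8,2.2,0.2,0,0,0,3,-4.8,2.2,0.2,0,0,0]

```text
time: 6.3
tool_pos: [0.5826, -0.2667, 0.1893]
tcp_rot: [-2.16, -2.276, 0.001]
wrist_force: [0.9, -0.0, -0.1]
width: 0.476
grip_force: 40.9
```

move_arm:
  series: [3,-4.8,2.2,0.2,0,0,0,3,0,0,3,0,0,3,3,0,0,3,0,0,0,3,0,0,0,0,0,0]

```text
time: 6.8
tool_pos: [0.604, -0.3106, 0.124]
tcp_rot: [-2.214, -2.214, 0.005]
wrist_force: [-0.7, 0.5, -0.4]
width: 0.481
grip_force: 40.8
```

```bash
python3 - <<'E'
from h import *
im,c=shot("wrist","w4");cv2.imwrite("pics/v4.png",cv2.resize(im,(640,480)))
print(plan((.609,-.3105,.019),np.radians(0)),read_state()["tool_pos"])
E
```

```text
(array([ 0.04769678,  0.40165408, 10.76463687]), array([-0.33124177, -0.1874156 ,  0.00932311])) [ 0.60560596 -0.31132972  0.12666565]
```

View pics/v4.png

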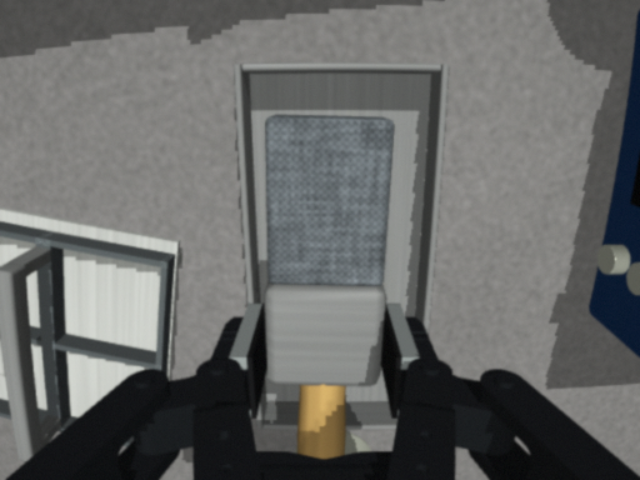

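The brush is level in the gripper above the dish, whose walls are at columns 243 and 443. The brush, at about column 329, needs a small shift to the right.

```bash
python3 - <<'E'
from h import *
im,c=load("w4");f=lambda l:np.array(l)/1.25
print(cast(c,f([(239,68),(445,68),(427,320),(263,420),(416,425)]),.03).round(4))
E
```

```text
[[ 0.5596 -0.2136  0.03  ]
 [ 0.6642 -0.2132  0.03  ]
 [ 0.6651 -0.3563  0.03  ]
 [ 0.562  -0.4331  0.03  ]
 [ 0.665  -0.4369  0.03  ]]
```

move_arm:
  series: [3,0,0.6,2.5,0,0,0,3,0,0,2.5,0,0,0,3,0,0,2.5,0,0,0,3,0,0,2,0,0,0,3,0,0,1,0,0,0]

```text
time: 7.48
tool_pos: [0.6136, -0.3123, 0.0246]
tcp_rot: [-2.221, -2.221, 0.0]
wrist_force: [-0.9, -0.3, -1.2]
width: 0.482
grip_force: 40.9
```

move_arm:
  series: [3,0,0,0.2,0,0,0,5.6,0,0,0,0,0,0,5.6,0,0,0,0,0,0,5.6,0,0,0,0,0,0]

```text
time: 7.98
tool_pos: [0.6144, -0.3129, 0.0243]
tcp_rot: [2.22, 2.221, 0.001]
wrist_force: [0.1, 0.2, 0.0]
width: 0.654
grip_force: 0.0
```

move_arm:
  series: [5.6,0,0,-1,0,0,0,5.6,0,0,-2,0,0,0,5.6,0,0,-4,0,0,0,5.6,0,0,-4,0,0,0,5.6,0,0,-4,0,0,0]

```text
time: 8.6
tool_pos: [0.6142, -0.3127, 0.1767]
tcp_rot: [2.22, 2.22, 0.001]
wrist_force: [0.5, -0.6, 0.3]
width: 0.655
grip_force: 0.0
```

```bash
python3 - <<'E'
from h import *
T=np.array([.42576,-.38245]);print(plan((.4258+.05,-.3825-.01,.24),np.radians(-11)),read_state()["tool_pos"])
im,c=shot("wrist","w5");cv2.imwrite("pics/v5.png",cv2.resize(im,(640,480)))
E
```

```text
(array([ -7.98094935, -13.82457224,  -6.35048172]), array([ 0.11926779,  0.04956562, 11.00932289])) [ 0.61415867 -0.31273514  0.17668537]
```

View pics/v5.png

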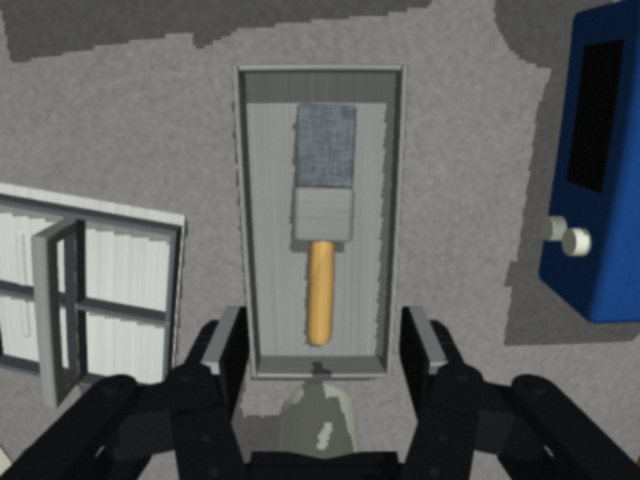

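The brush lies fully inside the dish at about (325,225). Next is the tray.

```bash
python3 - <<'E'
from h import *
print(plan((.426,-.355,.25),np.radians(-11.5)))
E
```

```text
(array([ -4.09019544, -19.05801213,  -6.7803762 ]), array([ 0.64875196,  0.28070005, 11.51433734]))
```

move_arm:
  series: [5.6,-1,-4.5,-1.7,0,0,0,5.6,-1,-4.5,-1.7,0,0,0,5.6,-1,-4.5,-1.7,0,0,0,5.6,-1,-4.5,-1.7,0,0,0,5.6,-0.1,-1,0,0,0,5.5]

```text
time: 9.28
tool_pos: [0.4224, -0.355, 0.2449]
tcp_rot: [2.326, 2.103, -0.0]
wrist_force: [0.9, 0.4, -0.4]
width: 0.656
grip_force: 0.0
```

move_arm:
  series: [5.6,0,0,0,0,0,6,5,0,0,0,0,0,0,5,0,0,0,0,0,0]

```text
time: 9.65
tool_pos: [0.424, -0.3536, 0.242]
tcp_rot: [2.43, 1.99, 0.0]
wrist_force: [0.4, 0.3, 0.5]
width: 0.586
grip_force: 0.0
```

```bash
python3 - <<'E'
from h import *
im,c=shot("wrist","w6");cv2.imwrite("pics/v6.png",cv2.resize(im,(768,576)));s=read_state();print(s["tool_pos"],s["q"])
E
```

```text
[ 0.42405078 -0.35354936  0.24171527] [-7.40098269e-01  2.97506325e-02  1.86611821e+00  4.43407479e-06
  1.24510530e+00 -5.41286738e-01]
```

View pics/v6.png

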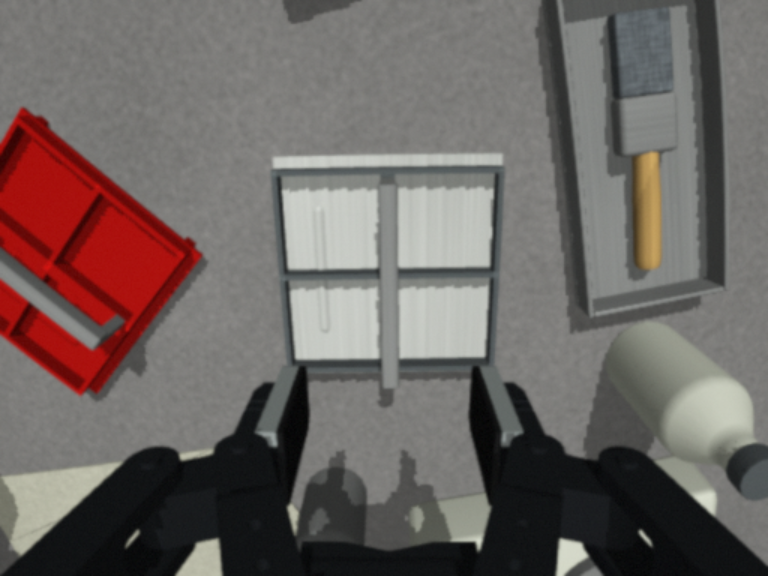

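The tray sits square between the fingers. Its handle runs from (389,180) to (390,388), and the rib mark at column 323 is on the robot's side, so the x end already faces away.

```bash
python3 - <<'E'
from h import *
im,c=load("w6");f=lambda l:np.array(l)/1.5
deg=lambda v:np.degrees(np.arctan2(v[1],v[0]))
H=cast(c,f([(388,176),(390,388)]),.064);print(H.round(4),deg(H[0]-H[1])-90,np.linalg.norm(H[0]-H[1]),H.mean(0))
T=cast(c,f([(273,160),(503,156)]),.012);print(T.round(4),deg(T[1]-T[0]),np.linalg.norm(T[0]-T[1]))
m=H.mean(0);print(plan((m[0],m[1],.072),np.radians(-12)))
E
```

```text
[[ 0.4324 -0.3077  0.064 ]
 [ 0.4054 -0.449   0.064 ]] -10.81572031560556 0.1438710006105187 [ 0.41894404 -0.37831351  0.064     ]
[[ 0.3548 -0.2864  0.012 ]
 [ 0.5126 -0.3153  0.012 ]] -10.368327053750543 0.16038498635136014
(array([-2.52314693, -0.02054184, 16.97231452]), array([0.03059161, 0.01789046, 0.60885712]))
```

move_arm:
  series: [5,-2.5,0,2,0,0,-0.8,5,0,0,4,0,0,0,5,0,0,4.5,0,0,0,5,0,0,4.5,0,0,0,5,0,0,3,0,0,0]

```text
time: 10.32
tool_pos: [0.4181, -0.377, 0.0587]
tcp_rot: [-2.415, -2.005, 0.0]
wrist_force: [1.1, -0.8, -0.2]
width: 0.584
grip_force: 0.0
```

move_arm:
  series: [5,0,0,1.5,0,0,0,5,0,0,0,0,0,0,0.5,0,0,0,0,0,0,0.5,0,0,0,0,0,0,0.5,0,0,0,0,0,0]
  grip_force: 100

```text
time: 10.95
tool_pos: [0.4198, -0.3791, 0.0483]
tcp_rot: [2.416, 2.003, 0.0]
wrist_force: [-0.5, 0.4, 5.9]
width: 0.119
grip_force: 98.1
```

move_arm:
  series: [0.5,0,0,0,0,0,0,0.5,0,0,0,0,0,0,0.5,0,0,0,0,0,0]

```text
time: 11.32
tool_pos: [0.4198, -0.3791, 0.0483]
tcp_rot: [2.416, 2.003, 0.0]
wrist_force: [-1.2, 0.7, 6.6]
width: 0.119
grip_force: 98.2
```

move_arm:
  series: [0.5,0,0,-1.5,0,0,0,0.5,0,0,-3,0,0,0,0.5,0,0,-4,0,0,0,0.5,0,0,-4,0,0,0,0.5,0,0,0,0,0,0]

```text
time: 11.95
tool_pos: [0.4208, -0.38, 0.1753]
tcp_rot: [2.412, 2.0, 0.001]
wrist_force: [0.7, -1.2, -6.6]
width: 0.12
grip_force: 98.2
```

```bash
python3 - <<'E'
from h import *
print(plan((.440,-.0355,.170),np.radians(5.93)),read_state()["wrist_force"],read_state()["width"])
E
```

```text
(array([34.21224846, -4.50811598,  0.34259188]), array([  0.35894836,   0.32061723, -16.61942431])) [ 0.73954286 -1.22242584 -6.59280093] 0.11952825398627114
```

move_arm:
  series: [0.5,3,-0.4,0,0,0,0,0.5,5,-0.65,0,0,0,0,0.5,5,-0.65,0,0,0,0,0.5,5,-0.65,0,0,0,0,0.5,5,-0.65,0,0,0,0]

```text
time: 12.58
tool_pos: [0.43, -0.1443, 0.1685]
tcp_rot: [-2.416, -2.002, 0.003]
wrist_force: [1.7, 1.0, -6.2]
width: 0.117
grip_force: 98.2
```

move_arm:
  series: [0.5,5,-0.65,0,0,0,-3,0.5,4.2,-0.55,0,0,0,-5,0.5,2,-0.3,0,0,0,-5,0.5,0,0,0,0,0,-3.6,0.5,0,0,0,0,0,0]

```text
time: 13.2
tool_pos: [0.4312, -0.0331, 0.1689]
tcp_rot: [-2.101, -2.331, 0.004]
wrist_force: [0.1, 0.5, -6.6]
width: 0.121
grip_force: 98.2
```

```bash
python3 - <<'E'
from h import *
print(plan((.440,-.0355,.118),np.radians(5.93)),read_state()["tool_pos"])
E
```

```text
(array([-0.33687513,  0.8737711 ,  5.09116147]), array([-0.22161961, -0.05268306, -0.00571103])) [ 0.43116203 -0.03307733  0.16894811]
```

move_arm:
  series: [0.5,-0.3,0.6,2,0,0,0,0.5,0,0,2,0,0,0,0.5,0,0,0.6,0,0,0,0.5,0,0,0,0,0,0]

```text
time: 13.7
tool_pos: [0.4384, -0.0362, 0.1243]
tcp_rot: [-2.104, -2.331, 0.002]
wrist_force: [0.2, -0.4, -5.4]
width: 0.115
grip_force: 98.1
```

```bash
python3 - <<'E'
from h import *
im,c=shot("wrist","w7");cv2.imwrite("pics/v7.png",cv2.resize(im,(768,576)));s=read_state();print(s["tool_pos"],plan((.44,-.0355,.118),np.radians(5.93)))
shot("top","t7")
E
```

```text
[ 0.43915796 -0.03620781  0.12518566] (array([0.06169251, 0.09129319, 0.71853762]), array([-0.02382669, -0.00925976, -0.06665829]))
```

View pics/v7.png

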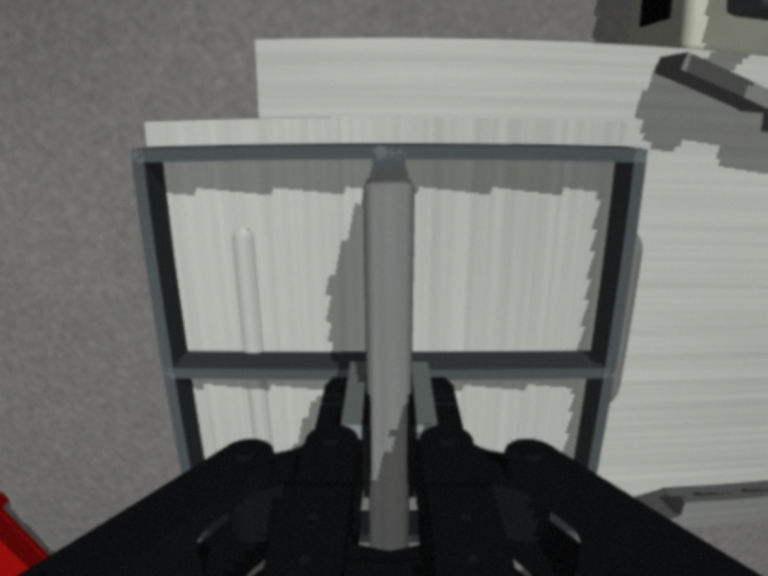

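```bash
python3 - <<'E'
from h import *
im,c=load("w7");f=lambda l:np.array(l)/1.5
deg=lambda v:np.degrees(np.arctan2(v[1],v[0]))
z=.1252-.0483
a=np.radians(5.93);X=np.array([np.cos(a),np.sin(a)]);Y=np.array([-X[1],X[0]])
O=np.array([.589,-.0205])
def sh(P):d=P[:,:2]-O;return np.c_[d@X,d@Y].round(4)*1000
print("walltop mid",sh(cast(c,f([(172,373),(610,373)]),z+.026)))
print("top wall outer edge",sh(cast(c,f([(135,149),(390,146),(646,150)]),z+.026)))
print("flange edge",sh(cast(c,f([(146,122),(390,117),(637,122)]),z+.012)))
print("handle +y end top",sh(cast(c,f([(389,183)]),z+.064)))
print("deck left edge",sh(cast(c,f([(256,40),(500,41)]),.065)))
print("TCP",sh(read_state()["tool_pos"][None]))
# top view deck pixels
im,c=load("t7");print(proj(c,[list(O+x*X+y*Y)+[.065] for x,y in((-.2,-.107),(-.2,.107),(.1,.107),(.1,-.107))]).round(1))
im0=cv2.imread("pics/t7.png");crop(im0,200,120,300,230,5,"c7")
E
```

```text
walltop mid [[-227.    -2. ]
 [ -74.8   -1.9]]
top wall outer edge [[-228.7   73.9]
 [-151.2   73.6]
 [ -73.5   73.5]]
flange edge [[-230.8   81.7]
 [-151.2   81.9]
 [ -70.7   81.6]]
handle +y end top [[-151.4   67.5]]
deck left edge [[-198.5  108.9]
 [-112.5  108.2]]
TCP [[-150.2   -0.2]]
[[282.6 209.7]
 [225.2 216.7]
 [216.2 138.3]
 [272.2 131.8]]
```

View pics/c7.png

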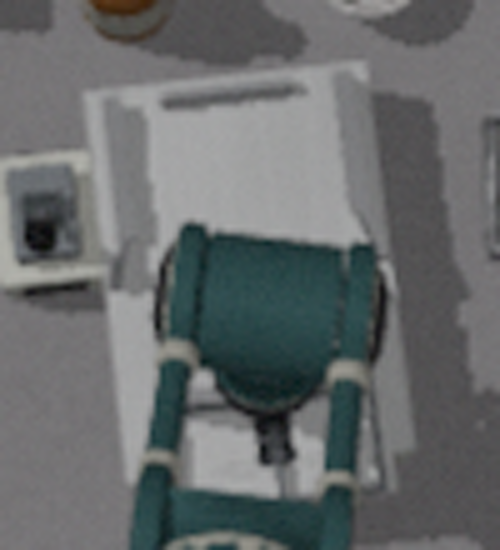

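move_arm:
  series: [0.5,0.35,0,0.6,0,0,0,0.5,0,0,0.4,0,0,0,0.5,0,0,0,0,0,0]

```text
time: 14.18
tool_pos: [0.4385, -0.0324, 0.1149]
tcp_rot: [-2.103, -2.333, 0.001]
wrist_force: [-0.3, 0.7, -6.8]
width: 0.117
grip_force: 98.1
```

```bash
python3 - <<'E'
from h import *
s=read_state();print(s["tool_pos"],s["wrist_force"])
im,c=shot("wrist","w8")
a=np.radians(5.93);X=np.array([np.cos(a),np.sin(a)]);Y=np.array([-X[1],X[0]]);O=np.array([.589,-.0205])
# auto: deck left edge rows via gradient in columns
g=cv2.cvtColor(im,cv2.COLOR_BGR2GRAY).astype(float)
for u in range(190,400,25):
    col=cv2.GaussianBlur(g,(3,3),0)[:140,u];d=np.abs(np.diff(col));k=np.argsort(-d)[:5]
    print(u,[(int(i),round(d[i]),(lambda q:(round(1000*(q[:2]-O)@X,1),round(1000*(q[:2]-O)@Y,1)))(cast(c,(u,i+.5),.065)[0])) for i in sorted(k)])
E
```

```text
[ 0.43847528 -0.03240084  0.11488627] [-0.3092762   0.65491271 -6.78397525]
190 [(30, 25, (np.float64(-186.0), np.float64(109.1))), (94, 29, (np.float64(-187.5), np.float64(77.3))), (95, 38, (np.float64(-187.5), np.float64(76.8))), (96, 23, (np.float64(-187.5), np.float64(76.3))), (128, 21, (np.float64(-188.4), np.float64(59.4)))]
215 [(29, 24, (np.float64(-173.3), np.float64(109.4))), (30, 20, (np.float64(-173.3), np.float64(108.9))), (94, 34, (np.float64(-174.3), np.float64(77.2))), (95, 36, (np.float64(-174.3), np.float64(76.7))), (125, 20, (np.float64(-174.8), np.float64(61.0)))]
240 [(29, 26, (np.float64(-160.8), np.float64(109.3))), (30, 21, (np.float64(-160.8), np.float64(108.8))), (93, 17, (np.float64(-161.2), np.float64(77.7))), (94, 38, (np.float64(-161.2), np.float64(77.2))), (95, 37, (np.float64(-161.2), np.float64(76.6)))]
265 [(29, 25, (np.float64(-148.3), np.float64(109.3))), (30, 20, (np.float64(-148.3), np.float64(108.8))), (93, 16, (np.float64(-148.1), np.float64(77.7))), (94, 36, (np.float64(-148.1), np.float64(77.1))), (95, 33, (np.float64(-148.1), np.float64(76.6
[... 584 characters left out ...]
, (np.float64(-110.4), np.float64(108.8))), (94, 26, (np.float64(-108.7), np.float64(77.5))), (95, 33, (np.float64(-108.7), np.float64(77.0))), (129, 20, (np.float64(-107.5), np.float64(59.0)))]
365 [(31, 21, (np.float64(-97.6), np.float64(109.2))), (32, 23, (np.float64(-97.6), np.float64(108.7))), (95, 38, (np.float64(-95.3), np.float64(77.2))), (96, 27, (np.float64(-95.3), np.float64(76.7))), (126, 23, (np.float64(-93.9), np.float64(60.8)))]
390 [(32, 21, (np.float64(-84.6), np.float64(109.1))), (33, 21, (np.float64(-84.5), np.float64(108.7))), (95, 29, (np.float64(-81.7), np.float64(77.5))), (96, 36, (np.float64(-81.7), np.float64(76.9))), (129, 20, (np.float64(-79.9), np.float64(59.4)))]
```

move_arm:
  series: [0.5,0.05,1,0.05,0,0,0,0.5,0,1,0,0,0,0,0.5,0,1,0,0,0,0,0.5,0,1,0,0,0,0,0.5,0,0.8,0,0,0,0]

```text
time: 14.85
tool_pos: [0.4875, -0.0271, 0.1148]
tcp_rot: [2.104, 2.333, 0.0]
wrist_force: [0.3, 0.1, -4.5]
width: 0.114
grip_force: 98.2
```

move_arm:
  series: [0.5,0,0.7,0,0,0,0,0.5,0,0.7,0,0,0,0,0.5,0,0.7,0,0,0,0]

```text
time: 15.22
tool_pos: [0.5078, -0.0249, 0.1147]
tcp_rot: [-2.104, -2.333, 0.0]
wrist_force: [-0.3, -0.2, -5.5]
width: 0.12
grip_force: 98.2
```

move_arm:
  series: [0.5,0,0.8,0,0,0,0,0.5,0,0.8,0,0,0,0,0.5,0,0.8,0,0,0,0,0.5,0,0.8,0,0,0,0,0.5,0,0.8,0,0,0,0]

```text
time: 15.85
tool_pos: [0.5478, -0.0208, 0.1147]
tcp_rot: [-2.104, -2.333, 0.0]
wrist_force: [0.5, -0.2, -5.7]
width: 0.116
grip_force: 98.2
```

```bash
python3 - <<'E'
from h import *
s=read_state();print(s["tool_pos"],s["wrist_force"],s["torque"])
im,c=shot("wrist","w9");cv2.imwrite("pics/v9.png",cv2.resize(im,(768,576)))
E
```

```text
[ 0.54781004 -0.02080145  0.11473431] [ 0.46535841 -0.15890567 -5.73418612] [ 3.28797995e-06 -4.02651686e-02  3.75300061e-02]
```

View pics/v9.png

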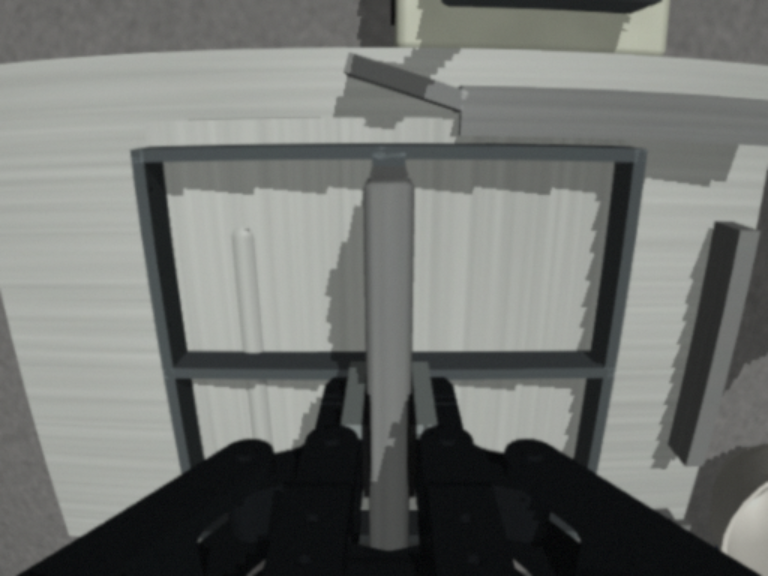

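The tray's front edge is inside the left rail (rail entry at (462,110)) and under its lip. The stop is ahead at (715,340), and there's no jamming force. I'll press on through the catch.

move_arm:
  series: [0.5,0,0.6,0.1,0,0,0,0.5,0,0.6,0,0,0,0,0.5,0,0.5,0,0,0,0,0.5,0,0.4,0,0,0,0,0.5,0,0.4,0,0,0,0]

```text
time: 16.52
tool_pos: [0.5717, -0.0183, 0.114]
tcp_rot: [-2.103, -2.332, 0.002]
wrist_force: [-4.0, -0.5, -1.2]
width: 0.116
grip_force: 98.9
```

move_arm:
  series: [0.5,0,0.4,0,0,0,0,0.5,0,0.3,0,0,0,0,0.5,0,0.3,0,0,0,0]

```text
time: 16.9
tool_pos: [0.5828, -0.0172, 0.114]
tcp_rot: [2.103, 2.332, 0.001]
wrist_force: [-0.4, -1.3, -2.9]
width: 0.123
grip_force: 98.6
```

```bash
python3 - <<'E'
from h import *
s=read_state();print(s["tool_pos"],s["wrist_force"],s["torque"]);P=s["tool_pos"][:2]-[.589,-.0205];a=np.radians(5.93);print(P@[np.cos(a),np.sin(a)],P@[-np.sin(a),np.cos(a)])
E
```

```text
[ 0.58283243 -0.01718223  0.11398853] [-0.37267462 -1.28828878 -2.9420312 ] [-0.02681055  0.23052499 -0.01668075]
-0.005791800015258972 0.003937211111073193
```

move_arm:
  series: [0.5,0,0.2,0,0,0,0,0.5,0,0.2,0,0,0,0]

```text
time: 17.15
tool_pos: [0.5865, -0.0168, 0.1138]
tcp_rot: [2.104, 2.333, 0.001]
wrist_force: [-0.9, -1.0, -3.1]
width: 0.119
grip_force: 98.5
```

move_arm:
  series: [0.5,0,0.2,0,0,0,0,0.5,0,0,0,0,0,0]

```text
time: 17.4
tool_pos: [0.5884, -0.0166, 0.1136]
tcp_rot: [2.104, 2.333, 0.001]
wrist_force: [1.0, 0.2, -5.3]
width: 0.117
grip_force: 98.3
```

move_arm:
  series: [0.5,0,0.15,0,0,0,0,0.5,0,0,0,0,0,0]

```text
time: 17.65
tool_pos: [0.5894, -0.0165, 0.1135]
tcp_rot: [-2.104, -2.333, 0.001]
wrist_force: [-1.7, -0.6, -5.9]
width: 0.119
grip_force: 98.3
```

move_arm:
  series: [0.5,0,0.1,0,0,0,0,0.5,0,0,0,0,0,0]

```text
time: 17.9
tool_pos: [0.5905, -0.0164, 0.1137]
tcp_rot: [-2.104, -2.333, 0.0]
wrist_force: [-0.3, 0.3, -5.4]
width: 0.116
grip_force: 98.3
```

move_arm:
  series: [0.5,0,0.1,0,0,0,0,0.5,0,0,0,0,0,0]

```text
time: 18.15
tool_pos: [0.591, -0.0162, 0.1136]
tcp_rot: [-2.103, -2.332, 0.001]
wrist_force: [-1.8, 0.2, -4.9]
width: 0.115
grip_force: 98.3
```

```bash
python3 - <<'E'
from h import *
s=read_state();print(s["tool_pos"],s["wrist_force"])
im,c=shot("wrist","w10");crop(im,0,0,512,384,1.5,"v10")
E
```

```text
[ 0.59096968 -0.01619872  0.11356632] [-1.82114444  0.2480039  -4.90660181]
```

move_arm:
  series: [0.5,0,0.1,0,0,0,0,0.5,0,0,0,0,0,0]

```text
time: 18.45
tool_pos: [0.5911, -0.0161, 0.1136]
tcp_rot: [-2.102, -2.331, 0.003]
wrist_force: [-5.6, 1.5, -2.9]
width: 0.117
grip_force: 98.8
```

move_arm:
  series: [0.5,0,-0.2,0,0,0,0,0.5,0,0,0,0,0,0]

```text
time: 18.7
tool_pos: [0.5909, -0.0164, 0.1139]
tcp_rot: [2.103, 2.332, 0.001]
wrist_force: [-1.1, -0.7, -5.7]
width: 0.12
grip_force: 98.2
```

move_arm:
  series: [0.5,0,-0.1,0,0,0,0,0.5,0,0,0,0,0,0]

```text
time: 18.95
tool_pos: [0.5899, -0.0165, 0.1139]
tcp_rot: [2.104, 2.333, 0.001]
wrist_force: [0.3, -1.5, -5.6]
width: 0.117
grip_force: 98.2
```

move_arm:
  series: [0.5,0,-0.1,0,0,0,0,0.5,0,0,0,0,0,0]

```text
time: 19.2
tool_pos: [0.5885, -0.0166, 0.1138]
tcp_rot: [2.104, 2.333, 0.0]
wrist_force: [-0.7, -0.9, -5.2]
width: 0.118
grip_force: 98.2
```

move_arm:
  series: [0.5,0,-0.1,0,0,0,0,0.5,0,0,0,0,0,0]

```text
time: 19.45
tool_pos: [0.5878, -0.0167, 0.114]
tcp_rot: [2.104, 2.333, 0.001]
wrist_force: [0.5, -0.6, -5.5]
width: 0.118
grip_force: 98.3
```

move_arm:
  series: [0.5,0,-0.1,0,0,0,0,0.5,0,0,0,0,0,0]

```text
time: 19.7
tool_pos: [0.5873, -0.0168, 0.1143]
tcp_rot: [2.103, 2.332, 0.002]
wrist_force: [2.3, 0.2, -4.5]
width: 0.117
grip_force: 98.4
```

move_arm:
  series: [0.5,0,-0.1,0,0,0,0,0.5,0,0,0,0,0,0]

```text
time: 19.95
tool_pos: [0.5862, -0.0169, 0.1143]
tcp_rot: [2.103, 2.332, 0.002]
wrist_force: [2.5, 0.2, -3.5]
width: 0.119
grip_force: 98.5
```

move_arm:
  series: [0.5,0,0.2,0,0,0,0,0.5,0,0.2,0,0,0,0,0.5,0,0.1,0,0,0,0,0.5,0,0,0,0,0,0]

```text
time: 20.45
tool_pos: [0.59, -0.0164, 0.1133]
tcp_rot: [-2.103, -2.332, 0.001]
wrist_force: [-1.1, -0.1, -4.5]
width: 0.116
grip_force: 98.5
```

move_arm:
  series: [0.5,0,0.1,0.1,0,0,0,0.5,0,0,0,0,0,0]

```text
time: 20.7
tool_pos: [0.5909, -0.0163, 0.1133]
tcp_rot: [-2.103, -2.332, 0.002]
wrist_force: [-4.5, -0.6, 1.9]
width: 0.118
grip_force: 99.4
```

move_arm:
  series: [3,0,-0.1,0,0,0,0,3,0,0,0,0,0,0,3,0,0,0,0,0,0]
  grip_force: 22

```text
time: 21.08
tool_pos: [0.5912, -0.0164, 0.1133]
tcp_rot: [2.103, 2.332, 0.001]
wrist_force: [0.3, 0.6, 0.3]
width: 0.352
grip_force: 0.0
```

move_arm:
  series: [3,0,0,-2,0,0,0,3,0,0,-4,0,0,0,3,0,0,-5,0,0,0,3,0,0,-5,0,0,0,3,0,0,-4,0,0,0]

```text
time: 21.7
tool_pos: [0.5912, -0.0164, 0.3174]
tcp_rot: [2.102, 2.33, 0.004]
wrist_force: [0.3, -1.3, 0.6]
width: 0.353
grip_force: 0.0
```

```bash
python3 - <<'E'
from h import *
im,c=shot("wrist","w11");crop(im,0,0,512,384,1.5,"v11");t,ct=shot("top","t11")
s=read_state();print(s["tool_pos"],s["q"])
# flasks in top view: amber mask
h=cv2.cvtColor(t,cv2.COLOR_BGR2HSV)
m=cv2.inRange(h,(3,120,40),(20,255,190));n,l,st,ce=cv2.connectedComponentsWithStats(m)
for i in range(1,n):
    if st[i,4]>25:print(st[i],ce[i].round(1),cast(ct,ce[i],.03).round(3))
E
```

```text
[ 0.59374328 -0.01655549  0.32165202] [-6.98299355e-02  6.22925630e-02  1.68624386e+00  3.66437893e-05
  1.37967406e+00 -1.73057126e-01]
[ 427    0   85   66 2708] [469.2  33.3] [[ 1.096 -0.909  0.03 ]]
[471   0  16  13  58] [478.3   5.6] [[ 1.211 -0.953  0.03 ]]
[215 106   6  16  55] [217.5 114. ] [[0.784 0.092 0.03 ]]
[ 40 113  55  36 381] [ 77.5 137.6] [[0.697 0.626 0.03 ]]
[167 144  14  15 153] [173.5 151.4] [[0.638 0.262 0.03 ]]
[157 174  14  15 152] [163.8 181.2] [[0.522 0.298 0.03 ]]
[124 199  16  14 165] [131.8 205.7] [[0.431 0.416 0.03 ]]
```

View pics/v11.png

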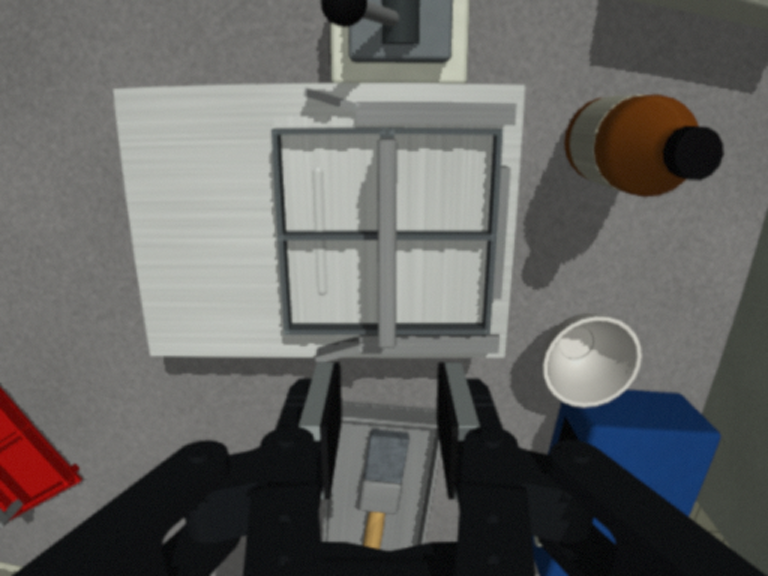

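The tray is docked straight between the rails and the brush is still in the dish. The lever ball shows at (345,8). The top-view colour mask finds three amber flasks, at (173,151), (164,181) and (132,206).

```bash
python3 - <<'E'
from h import *
im,c=load("w11");f=lambda l:np.array(l)/1.5
a=np.radians(5.93);X=np.array([np.cos(a),np.sin(a)]);Y=np.array([-X[1],X[0]])
# wall outer corners (tops at .091): expect +-80? x, +-76 y
W=cast(c,f([(272,129),(502,129),(491,331),(284,333)]),.091);print(W.round(4),W.mean(0),np.linalg.norm(W[0]-W[1]),np.linalg.norm(W[0]-W[3]))
mid=cast(c,f([(388,236)]),.091);print("cross",mid)
H=cast(c,f([(387,136),(387,347)]),.129);print("handle",H,H.mean(0))
L=cast(c,f([(343,7)]),.14);print("ball",L,(L[0,:2]-[.5912,-.0179])@X,(L[0,:2]-[.5912,-.0179])@Y)
print(plan((.53,.37,.35),np.radians(5.93)))
E
```

```text
[[ 0.5054  0.0487  0.091 ]
 [ 0.6611  0.0649  0.091 ]
 [ 0.6778 -0.0834  0.091 ]
 [ 0.5202 -0.1013  0.091 ]] [ 0.59115352 -0.01779068  0.091     ] 0.15651473537303542 0.1506873049941357
cross [[ 0.59165409 -0.01767673  0.091     ]]
handle [[ 0.58358808  0.05308017  0.129     ]
 [ 0.59803395 -0.08681716  0.129     ]] [ 0.59081101 -0.01686849  0.129     ]
ball [[0.55185959 0.12159574 0.14      ]] -0.024718124444104986 0.14281367326077435
(array([39.10003112, -2.31926251, -2.95435698]), array([ 0.75562725,  0.13009811, -0.01590246]))
```

move_arm:
  series: [5,4,-0.3,-0.6,0,0,0,5,5.8,-0.4,-0.6,0,0,0,5,5.8,-0.4,-0.6,0,0,0,5,5.8,-0.4,-0.6,0,0,0,5,5.8,-0.4,-0.5,0,0,0]

```text
time: 22.42
tool_pos: [0.543, 0.2539, 0.3428]
tcp_rot: [2.104, 2.332, 0.002]
wrist_force: [0.9, 1.4, -0.2]
width: 0.586
grip_force: 0.0
```

move_arm:
  series: [5,5.8,-0.4,0,0,0,0,5,5,0,0,0,0,0,5,1,0,0,0,0,0,5,0,0,0,0,0,0]

```text
time: 22.92
tool_pos: [0.5272, 0.3694, 0.3418]
tcp_rot: [2.102, 2.334, -0.001]
wrist_force: [-0.2, 0.6, -0.0]
width: 0.588
grip_force: 0.0
```

```bash
python3 - <<'E'
from h import *
im,c=shot("wrist","w12");crop(im,0,0,512,384,1.5,"v12")
s=read_state();print(s["tool_pos"],s["q"])
t,ct=shot("top","t12")
E
```

```text
[0.52754042 0.36853303 0.34187184] [ 5.71464358e-01  1.60963919e-01  1.54129849e+00 -7.45345913e-04
  1.43975097e+00  4.68253395e-01]
```

View pics/v12.png

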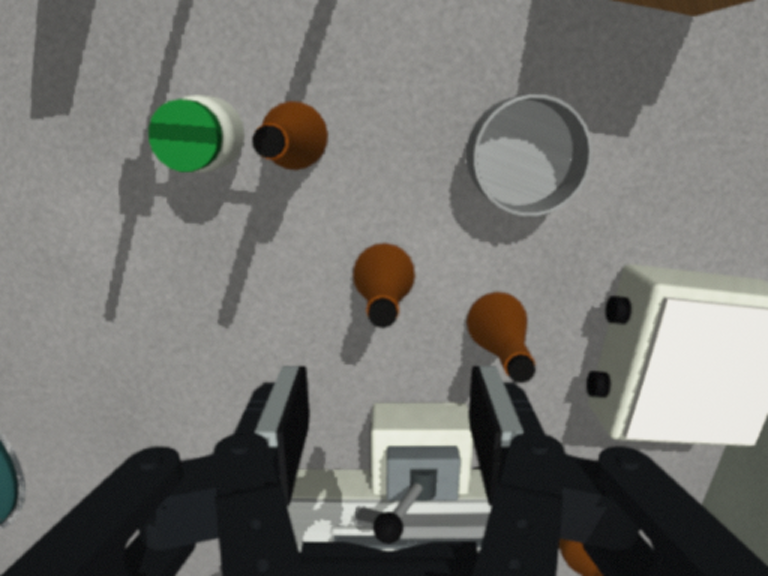

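I've now used all 14 pictures, so the rest goes by numbers. This view has exactly three flasks, with stopper centres at (383,312), (520,367) and (270,140). The jar at (187,135) is close to the last one.

```bash
cat >> h.py <<'E'
def flasks(im,c):
    "stopper-top centres (world, z .109 above floor) of amber flasks, with the base estimate"
    h=cv2.cvtColor(im,cv2.COLOR_BGR2HSV);amb=cv2.inRange(h,(3,120,40),(20,255,200));dark=cv2.inRange(h[:,:,2],0,45)
    out=[];n,l,st,ce=cv2.connectedComponentsWithStats(amb)
    for i in range(1,n):
        if st[i,4]<300:continue
        near=cv2.dilate(np.uint8(l==i),np.ones((9,9)))
        m,l2,s2,c2=cv2.connectedComponentsWithStats(dark)
        best=[j for j in range(1,m) if 80<s2[j,4]<900 and max(s2[j,2:4])<40 and (near[l2==j]).sum()>8]
        for j in best:out.append((cast(c,c2[j],.109)[0][:2].round(4),ce[i].round(1),c2[j].round(1),int(st[i,4]),int(s2[j,4]),s2[j,2:4]))
    return out
E
python3 - <<'E'
from h import *
im,c=load("w12")
for r in flasks(im,c):print(*r)
print(proj(c,[(.5912,-.0178,.2)]))
# base circles: fit from manual amber cone bottom circle
f=lambda l:np.array(l)/1.5
print("base",cast(c,f([(384,272),(497,321),(297,135)]),.012).round(4))
print("jar lid",cast(c,f([(186,135)]),.07).round(4),"sieve",cast(c,f([(530,155)]),.045).round(3))
t,ct=load("t12");h=cv2.cvtColor(t,cv2.COLOR_BGR2HSV)
m=cv2.inRange(h,(3,120,40),(20,255,190));n,l,st,ce=cv2.connectedComponentsWithStats(m)
for i in range(1,n):
    if st[i,4]>20:print(st[i],cast(ct,ce[i],.03).round(3))
E
```

```text
[0.4365 0.4257] [197.9  89.3] [178.8  93.9] 1315 333 [21 21]
[0.5283 0.3068] [255.4 182.6] [254.6 208. ] 1279 264 [18 19]
[0.6435 0.2705] [332.7 217.3] [346.7 245.2] 1411 238 [18 17]
[[276.81589567 466.8038626 ]]
base [[0.5288 0.3092 0.012 ]
 [0.6439 0.271  0.012 ]
 [0.4401 0.4262 0.012 ]]
jar lid [[0.363  0.4218 0.07  ]] sieve [[0.638 0.433 0.045]]
[ 427    0   85   66 2944] [[ 1.099 -0.913  0.03 ]]
[215 105  18  18 212] [[0.781 0.067 0.03 ]]
[ 40 142  15   7  57] [[0.67  0.734 0.03 ]]
[ 56 142   6   7  26] [[0.668 0.695 0.03 ]]
[167 144  14  15 154] [[0.638 0.262 0.03 ]]
[157 174  14  15 152] [[0.523 0.298 0.03 ]]
```

```bash
python3 - <<'E'
from h import *
print(plan((.6435,.2705,.18),np.radians(5.93)))
im,c=load("w12");print(cast(c,np.array([(598,384),(618,310)])/1.5,.04))
E
```

```text
(array([-10.87491569,  10.5176199 ,  16.20291367]), array([ 0.00457532,  0.03965551, -0.06478845]))
[[0.74782492 0.22612791 0.04      ]
 [0.74793653 0.30416155 0.04      ]]
```

move_arm:
  series: [5,-3.6,3.5,2,0,0,0,5,-3.6,3.5,3,0,0,0,5,-3.6,3.5,4,0,0,0,5,0,0,4,0,0,0,5,0,0,3.2,0,0,0]

```text
time: 23.65
tool_pos: [0.6424, 0.27, 0.179]
tcp_rot: [-2.108, -2.328, 0.003]
wrist_force: [0.1, 0.0, 0.1]
width: 0.583
grip_force: 0.0
```

move_arm:
  series: [5,0,0,0,0,0,0]

```text
time: 23.78
tool_pos: [0.6401, 0.2704, 0.1771]
tcp_rot: [-2.105, -2.328, 0.011]
wrist_force: [0.6, -0.2, 0.6]
width: 0.583
grip_force: 0.0
```

```bash
python3 - <<'E'
from h import *
im,c=shot("wrist","w13")
for r in flasks(im,c):print(*r)
print(read_state()["tool_pos"],plan((.6435,.2705,.077),np.radians(5.93)))
E
```

```text
[0.6415172  0.27144037 0.17987596] (array([-0.10309238,  0.21604203, 10.28715165]), array([-0.1575755 ,  0.05831151, -0.12961606]))
```

```bash
python3 - <<'E'
from h import *
im,c=load("w13")
print(proj(c,[(.6435,.2705,.109),(.6435,.2705,.064),(.6435,.2705,0)]).round(1))
h=cv2.cvtColor(im,cv2.COLOR_BGR2HSV);m=cv2.inRange(h,(3,120,30),(20,255,200));n,l,st,ce=cv2.connectedComponentsWithStats(m)
for i in range(1,n):
    if st[i,4]>100:print(st[i],ce[i].round(1))
for r in(320,335,350):
    u=np.where(m[r])[0];print(r,u.min() if len(u) else 0,u.max() if len(u) else 0)
E
```

```text
[[265.5 212.1]
 [264.9 189.6]
 [264.4 167.9]]
[ 21   0  44   9 280] [42.8  3.2]
[  79   87   96   72 3958] [136.3 121.1]
[ 235  140   63   78 3165] [265.9 172. ]
[370 373  33  11 272] [383.7 378.9]
320 0 0
335 0 0
350 0 0
```

move_arm:
  series: [5,-0.1,0.2,2.5,0,0,0,5,0,0,3,0,0,0,5,0,0,2.5,0,0,0,5,0,0,1.5,0,0,0,5,0,0,0.7,0,0,0]

```text
time: 24.45
tool_pos: [0.6449, 0.2727, 0.0798]
tcp_rot: [2.104, 2.332, 0.002]
wrist_force: [-0.4, -0.3, 0.4]
width: 0.586
grip_force: 0.0
```

move_arm:
  series: [5,0,0,0,0,0,0,2,0,0,0,0,0,0,2,0,0,0,0,0,0,2,0,0,0,0,0,0,2,0,0,0,0,0,0]
  grip_force: 22

```text
time: 25.08
tool_pos: [0.6452, 0.273, 0.0803]
tcp_rot: [2.103, 2.332, 0.003]
wrist_force: [0.7, 0.7, 4.1]
width: 0.295
grip_force: 22.3
```

move_arm:
  series: [2,0,0,0,0,0,0,2,0,0,0,0,0,0]

```text
time: 25.32
tool_pos: [0.6452, 0.273, 0.0803]
tcp_rot: [2.103, 2.332, 0.003]
wrist_force: [-0.4, 0.3, 6.1]
width: 0.296
grip_force: 22.3
```

move_arm:
  series: [2,0,0,-1.5,0,0,0,2,0,0,-4,0,0,0,2,0,0,-5,0,0,0,2,0,0,-5,0,0,0,2,0,0,-4,0,0,0]

```text
time: 25.95
tool_pos: [0.644, 0.2726, 0.2764]
tcp_rot: [2.104, 2.333, 0.001]
wrist_force: [0.5, 0.6, -1.5]
width: 0.3
grip_force: 22.0
```

move_arm:
  series: [2,0,0,-1.5,0,0,0,2,0,0,0,0,0,0]

```text
time: 26.2
tool_pos: [0.6443, 0.2727, 0.2894]
tcp_rot: [2.104, 2.333, 0.002]
wrist_force: [0.1, -0.4, -2.0]
width: 0.292
grip_force: 22.0
```

```bash
python3 - <<'E'
from h import *
s=read_state();print(s["tool_pos"],s["width"],s["wrist_force"]);print(plan((.6348,-.0505,.285),np.radians(5.93)))
E
```

```text
[0.64427082 0.27268885 0.28942764] 0.29203457011062406 [ 0.14606159 -0.38501835 -1.9889194 ]
(array([-32.04947495,  -4.27214046,   0.42816873]), array([ 0.06334843, -0.01763912, -0.01667554]))
```

move_arm:
  series: [2,-2.5,-0.3,0,0,0,0,2,-4.5,-0.6,0,0,0,0,2,-5,-0.7,0,0,0,0,2,-5,-0.7,0,0,0,0,2,-5,-0.7,0,0,0,0]

```text
time: 26.82
tool_pos: [0.635, 0.0478, 0.2856]
tcp_rot: [-2.102, -2.33, 0.006]
wrist_force: [0.5, 0.1, -1.1]
width: 0.297
grip_force: 22.0
```

move_arm:
  series: [2,-5,-0.7,0,0,0,0,2,-3.5,-0.4,0,0,0,0,2,-1.5,-0.2,0,0,0,0,2,0,0,0,0,0,0,2,0,0,0,0,0,0]

```text
time: 27.45
tool_pos: [0.634, -0.0491, 0.2881]
tcp_rot: [-2.102, -2.333, 0.0]
wrist_force: [-0.0, 1.4, -2.4]
width: 0.294
grip_force: 22.0
```

```bash
python3 - <<'E'
from h import *
s=read_state();print(s["tool_pos"],s["width"],s["wrist_force"]);print(plan((.6348,-.0505,.1615),np.radians(5.93)))
im,c=shot("wrist","w14")
for r in flasks(im,c):print(*r)
E
```

```text
[ 0.63401329 -0.04907122  0.28808828] 0.29415067196235434 [-0.02751922  1.40318179 -2.35026522]
(array([-0.16279783,  0.07716846, 12.65859657]), array([-0.06214271, -0.05673181,  0.01819868]))
```

move_arm:
  series: [2,0,0.08,2,0,0,0,2,0,0,3.5,0,0,0,2,0,0,3.5,0,0,0,2,0,0,2,0,0,0,2,0,0,1,0,0,0]

```text
time: 28.12
tool_pos: [0.6342, -0.0494, 0.1667]
tcp_rot: [-2.102, -2.332, 0.002]
wrist_force: [-0.0, 0.3, -1.1]
width: 0.299
grip_force: 21.9
```

move_arm:
  series: [2,0,0,0.5,0,0,0,2,0,0,0.2,0,0,0,2,0,0,0,0,0,0]

```text
time: 28.5
tool_pos: [0.6358, -0.0501, 0.1629]
tcp_rot: [2.103, 2.332, 0.002]
wrist_force: [-0.0, -0.7, -1.0]
width: 0.295
grip_force: 21.9
```

```bash
python3 - <<'E'
from h import *
s=read_state();print(s["tool_pos"],s["width"],s["wrist_force"],s["torque"])
E
```

```text
[ 0.63579901 -0.05013596  0.16290141] 0.2950072859587552 [-0.00894565 -0.73747151 -1.01941256] [-0.04440672 -0.00070195  0.02693663]
```

move_arm:
  series: [2,0,0,0.2,0,0,0,2,0,0,0.1,0,0,0,2,0,0,0,0,0,0]

```text
time: 28.88
tool_pos: [0.6351, -0.05, 0.1588]
tcp_rot: [-2.104, -2.333, 0.0]
wrist_force: [0.9, -0.1, -0.8]
width: 0.296
grip_force: 21.9
```

move_arm:
  series: [2,0,0,0.1,0,0,0,2,0,0,0,0,0,0]

```text
time: 29.12
tool_pos: [0.6351, -0.05, 0.1577]
tcp_rot: [-2.104, -2.333, 0.0]
wrist_force: [-0.2, -0.4, -1.5]
width: 0.292
grip_force: 21.9
```

move_arm:
  series: [2,0,0,0.1,0,0,0,2,0,0,0,0,0,0]

```text
time: 29.38
tool_pos: [0.6352, -0.0501, 0.1573]
tcp_rot: [2.104, 2.333, 0.0]
wrist_force: [-1.4, -0.3, 1.2]
width: 0.299
grip_force: 22.2
```

move_arm:
  series: [4,0,0,0,0,0,0,4,0,0,0,0,0,0,4,0,0,0,0,0,0]

```text
time: 29.75
tool_pos: [0.6352, -0.05, 0.1568]
tcp_rot: [2.104, 2.333, 0.0]
wrist_force: [0.3, -0.7, -0.8]
width: 0.468
grip_force: 0.0
```

move_arm:
  series: [4,0,0,-1.5,0,0,0,4,0,0,-3,0,0,0,4,0,0,-5,0,0,0,4,0,0,-5,0,0,0,4,0,0,-3,0,0,0]

```text
time: 30.38
tool_pos: [0.6362, -0.0501, 0.3371]
tcp_rot: [2.101, 2.329, 0.005]
wrist_force: [-0.1, 0.2, -0.3]
width: 0.467
grip_force: 0.0
```

```bash
python3 - <<'E'
from h import *
im,c=shot("wrist","w15")
for q in(.186,):
    for r in flasks(im,c):print(cast(c,r[2],.186)[0].round(4),*r)
print(read_state()["tool_pos"],plan((.53,.37,.34),np.radians(5.93)))
E
```

```text
[ 0.6352 -0.0538  0.186 ] [ 0.6374 -0.0769] [256.8 152.4] [256.7 179.5] 1770 493 [25 26]
[ 0.63761845 -0.05026442  0.34130377] (array([42.9118313 , -6.37401351, -0.05325821]), array([ 0.66066077,  0.14714035, -0.01495917]))
```

move_arm:
  series: [5,4.5,-0.7,0,0,0,0,5,6.1,-0.9,0,0,0,0,5,6.1,-0.9,0,0,0,0,5,6.1,-0.9,0,0,0,0,5,6.1,-0.9,0,0,0,0]

```text
time: 31.05
tool_pos: [0.5619, 0.2348, 0.3328]
tcp_rot: [2.104, 2.332, 0.002]
wrist_force: [0.8, -0.2, 0.8]
width: 0.583
grip_force: 0.0
```

move_arm:
  series: [5,6.1,-0.9,0,0,0,0,5,5,-0.7,0,0,0,0,5,2.5,-0.4,0,0,0,0,5,0,0,0,0,0,0]

```text
time: 31.55
tool_pos: [0.5278, 0.3682, 0.3323]
tcp_rot: [-2.1, -2.336, -0.001]
wrist_force: [0.0, -1.3, -0.3]
width: 0.584
grip_force: 0.0
```

```bash
python3 - <<'E'
from h import *
im,c=shot("wrist","w16")
fl=flasks(im,c)
for r in fl:print(*r)
p=min(fl,key=lambda r:abs(r[0][1]-.3))[0]
print(read_state()["tool_pos"],plan((p[0],p[1],.17),np.radians(5.93)))
E
```

```text
[0.4365 0.4257] [196.4  88.6] [176.1  93.1] 1369 357 [21 21]
[0.5284 0.3068] [254.8 184. ] [253.9 210.3] 1339 282 [19 19]
[0.52835204 0.36685687 0.33220654] (array([-5.96780148, -0.63197286, 16.22232578]), array([0.02447892, 0.01860359, 0.08967647]))
```

move_arm:
  series: [5,-3,-0.3,2.5,0,0,0,5,-3,-0.3,4,0,0,0,5,0,0,4,0,0,0,5,0,0,3.7,0,0,0,5,0,0,2,0,0,0]

```text
time: 32.22
tool_pos: [0.5283, 0.3039, 0.1678]
tcp_rot: [-2.106, -2.331, 0.005]
wrist_force: [-0.2, -0.7, -0.5]
width: 0.585
grip_force: 0.0
```

move_arm:
  series: [5,0,0,0,0,0,0,5,0,0,0,0,0,0]

```text
time: 32.48
tool_pos: [0.5301, 0.3063, 0.1717]
tcp_rot: [2.104, 2.332, 0.004]
wrist_force: [0.9, 0.3, -0.3]
width: 0.584
grip_force: 0.0
```

```bash
python3 - <<'E'
from h import *
im,c=shot("wrist","w17")
h=cv2.cvtColor(im,cv2.COLOR_BGR2HSV);m=cv2.inRange(h,(3,120,30),(20,255,200));n,l,st,ce=cv2.connectedComponentsWithStats(m)
for i in range(1,n):
    if st[i,4]>300:print(st[i],ce[i].round(1))
print(proj(c,[(.5284,.3068,.109),(.5284,.3068,0)]).round(1),read_state()["tool_pos"],plan((.5284,.3068,.080),np.radians(5.93)))
E
```

```text
[  98    0   98   59 3670] [158.2  25.9]
[ 225  140   65   78 3262] [256.9 172.1]
[[256.4 214.3]
 [257.  169. ]] [0.53033525 0.30654667 0.17210767] (array([ 0.03283935, -0.22137382,  9.21011575]), array([ 0.19585296, -0.07623879, -0.02675245]))
```

move_arm:
  series: [5,0,-0.1,2.5,0,0,0,5,0,0,3,0,0,0,5,0,0,2,0,0,0,5,0,0,1.2,0,0,0,5,0,0,0.4,0,0,0]

```text
time: 33.15
tool_pos: [0.528, 0.3059, 0.0786]
tcp_rot: [-2.104, -2.333, 0.0]
wrist_force: [-0.7, -0.7, 0.3]
width: 0.588
grip_force: 0.0
```

move_arm:
  series: [5,0,0,0,0,0,0,2,0,0,0,0,0,0,2,0,0,0,0,0,0,2,0,0,0,0,0,0,2,0,0,0,0,0,0]

```text
time: 33.78
tool_pos: [0.5287, 0.3062, 0.0799]
tcp_rot: [2.103, 2.332, 0.003]
wrist_force: [-0.3, -0.7, 5.5]
width: 0.298
grip_force: 22.3
```

move_arm:
  series: [2,0,0,0,0,0,0,2,0,0,0,0,0,0]

```text
time: 34.02
tool_pos: [0.5288, 0.3062, 0.0799]
tcp_rot: [2.104, 2.332, 0.003]
wrist_force: [0.3, -0.4, 5.6]
width: 0.297
grip_force: 22.4
```

move_arm:
  series: [2,0,0,-1.5,0,0,0,2,0,0,-4,0,0,0,2,0,0,-5,0,0,0,2,0,0,-5,0,0,0,2,0,0,-4,0,0,0]

```text
time: 34.65
tool_pos: [0.5276, 0.3058, 0.2762]
tcp_rot: [2.104, 2.333, 0.001]
wrist_force: [0.6, 0.9, -1.8]
width: 0.297
grip_force: 22.1
```

move_arm:
  series: [2,0,0,-1.5,0,0,0,2,0,0,0,0,0,0]

```text
time: 34.9
tool_pos: [0.528, 0.3059, 0.2892]
tcp_rot: [2.104, 2.333, 0.001]
wrist_force: [1.3, 0.8, -1.6]
width: 0.293
grip_force: 22.1
```

```bash
python3 - <<'E'
from h import *
s=read_state();print(s["tool_pos"],s["width"],s["wrist_force"]);print(plan((.5552,-.0587,.285),np.radians(5.93)))
E
```

```text
[0.52795384 0.30589486 0.28921393] 0.2929934131154418 [ 1.29447283  0.78272913 -1.63334445]
(array([-36.54635101,  -1.04561789,   0.40757108]), array([ 0.04903123, -0.02025986, -0.01795453]))
```

move_arm:
  series: [2,-2.5,-0.1,0,0,0,0,2,-5,-0.1,0,0,0,0,2,-5.5,-0.2,0,0,0,0,2,-5.5,-0.2,0,0,0,0,2,-5.5,-0.1,0,0,0,0]

```text
time: 35.52
tool_pos: [0.5439, 0.0646, 0.2853]
tcp_rot: [-2.101, -2.331, 0.006]
wrist_force: [0.6, 0.3, -1.4]
width: 0.294
grip_force: 22.0
```

move_arm:
  series: [2,-5.5,-0.1,0,0,0,0,2,-4.5,-0.2,0,0,0,0,2,-2.5,-0.1,0,0,0,0,2,0,0,0,0,0,0,2,0,0,0,0,0,0]

```text
time: 36.15
tool_pos: [0.5535, -0.0577, 0.2866]
tcp_rot: [-2.102, -2.33, 0.002]
wrist_force: [-0.4, 0.9, -1.5]
width: 0.299
grip_force: 22.0
```

```bash
python3 - <<'E'
from h import *
s=read_state();print(s["tool_pos"],s["width"],s["wrist_force"]);print(plan((.5552,-.0587,.160),np.radians(5.93)))
E
```

```text
[ 0.55350922 -0.05770702  0.28661608] 0.2994267871085465 [-0.42320225  0.92936404 -1.54562448]
(array([-0.13681045,  0.20347683, 12.66075204]), array([-0.20585778, -0.09357903, -0.03264682]))
```

move_arm:
  series: [2,-0.05,0.1,2,0,0,0,2,0,0,3.5,0,0,0,2,0,0,3.5,0,0,0,2,0,0,2,0,0,0,2,0,0,1,0,0,0]

```text
time: 36.78
tool_pos: [0.5546, -0.058, 0.1668]
tcp_rot: [-2.101, -2.332, 0.002]
wrist_force: [0.3, -0.1, -0.9]
width: 0.298
grip_force: 22.0
```

move_arm:
  series: [2,0,0,0.5,0,0,0,2,0,0,0.2,0,0,0,2,0,0,0,0,0,0,2,0,0,0,0,0,0]

```text
time: 37.28
tool_pos: [0.5562, -0.0589, 0.1627]
tcp_rot: [2.103, 2.332, 0.001]
wrist_force: [-0.7, -0.0, -0.5]
width: 0.294
grip_force: 22.0
```

```bash
python3 - <<'E'
from h import *
s=read_state();print(s["tool_pos"],s["width"],s["wrist_force"])
E
```

```text
[ 0.55617764 -0.0588856   0.16273607] 0.2941040407052679 [-0.74331909 -0.03508009 -0.45925065]
```

move_arm:
  series: [2,0,0,0.2,0,0,0,2,0,0,0.1,0,0,0,2,0,0,0,0,0,0]

```text
time: 37.65
tool_pos: [0.5554, -0.0587, 0.1587]
tcp_rot: [-2.104, -2.333, 0.0]
wrist_force: [0.6, 0.5, -1.4]
width: 0.298
grip_force: 22.0
```

move_arm:
  series: [2,0,0,0.1,0,0,0,2,0,0,0,0,0,0]

```text
time: 37.9
tool_pos: [0.5558, -0.0588, 0.1583]
tcp_rot: [2.104, 2.333, 0.0]
wrist_force: [-0.4, -1.4, 1.6]
width: 0.296
grip_force: 22.3
```

move_arm:
  series: [2,0,0,0.1,0,0,0,2,0,0,0,0,0,0]

```text
time: 38.15
tool_pos: [0.5561, -0.059, 0.1582]
tcp_rot: [2.103, 2.332, 0.001]
wrist_force: [-1.7, -0.7, 5.3]
width: 0.295
grip_force: 22.8
```

move_arm:
  series: [4,0,0,0,0,0,0,4,0,0,0,0,0,0,4,0,0,0,0,0,0]

```text
time: 38.52
tool_pos: [0.5555, -0.0587, 0.1565]
tcp_rot: [-2.104, -2.333, 0.0]
wrist_force: [-0.7, -0.5, -0.6]
width: 0.473
grip_force: 0.0
```

move_arm:
  series: [4,0,0,-1.5,0,0,0,4,0,0,-3,0,0,0,4,0,0,-5,0,0,0,4,0,0,-5,0,0,0,4,0,0,-3,0,0,0]

```text
time: 39.15
tool_pos: [0.5567, -0.0589, 0.3367]
tcp_rot: [2.101, 2.33, 0.005]
wrist_force: [0.7, 0.5, 0.2]
width: 0.473
grip_force: 0.0
```

```bash
python3 - <<'E'
from h import *
im,c=shot("wrist","w18")
for r in flasks(im,c):print(cast(c,r[2],.186)[0].round(4),*r)
print(read_state()["tool_pos"],plan((.50,.39,.34),np.radians(5.93)))
E
```

```text
[ 0.5603 -0.0589  0.186 ] [ 0.5638 -0.0811] [257.2 149.2] [262.6 176.1] 1799 520 [37 25]
[ 0.6339 -0.0538  0.186 ] [ 0.6573 -0.0747] [326.4 154.4] [346.9 178.9] 1990 486 [25 25]
[ 0.55816996 -0.05910265  0.34068985] (array([45.27057066, -1.15940013, -0.0728924 ]), array([ 0.6350084 ,  0.16339197, -0.01693842]))
```

move_arm:
  series: [5,4.5,-0.1,0,0,0,0,5,6.1,-0.2,0,0,0,0,5,6.1,-0.2,0,0,0,0,5,6.1,-0.2,0,0,0,0,5,6.1,-0.2,0,0,0,0]

```text
time: 39.83
tool_pos: [0.5164, 0.2296, 0.3327]
tcp_rot: [2.104, 2.332, 0.002]
wrist_force: [0.6, -0.1, -0.1]
width: 0.589
grip_force: 0.0
```

move_arm:
  series: [5,6.1,-0.1,0,0,0,0,5,6,-0.2,0,0,0,0,5,4,0,0,0,0,0,5,0,0,0,0,0,0]

```text
time: 40.33
tool_pos: [0.4964, 0.3904, 0.3318]
tcp_rot: [-2.099, -2.337, -0.0]
wrist_force: [0.5, 0.6, 0.2]
width: 0.587
grip_force: 0.0
```

```bash
python3 - <<'E'
from h import *
im,c=shot("wrist","w19")
fl=flasks(im,c)
for r in fl:print(*r)
h=cv2.cvtColor(im,cv2.COLOR_BGR2HSV);m=cv2.inRange(h,(50,120,40),(80,255,255));mm=cv2.moments(m,True);print("jar",cast(c,(mm["m10"]/mm["m00"],mm["m01"]/mm["m00"]),.07))
p=fl[0][0];s=read_state();print(s["tool_pos"],s["q"])
for y in(5.93,-45,120,90):print(y,plan((p[0],p[1],.17),np.radians(y)))
E
```

```text
[0.436  0.4257] [219.  106.6] [205.  117.9] 1238 350 [21 21]
jar [[0.36111416 0.42205824 0.07      ]]
[0.49681247 0.38864373 0.33186968] [ 6.24565546e-01  1.39088238e-01  1.58401313e+00 -3.99235381e-04
  1.41889392e+00  5.18971861e-01]
5.93 (array([ 4.33505685, -5.65405841, 16.18548927]), array([-0.00878498,  0.03108475,  0.12353836]))
-45 (array([ 4.33505685, -5.65405841, 16.18548927]), array([5.61769681e-03, 3.29203133e-02, 5.10535370e+01]))
120 (array([ 4.33505685, -5.65405841, 16.18548927]), array([1.00931376e-02, 3.26379696e-02, 6.60535365e+01]))
90 (array([ 4.33505685, -5.65405841, 16.18548927]), array([-2.99463237e-02,  1.88465122e-02, -8.39464592e+01]))
```

move_arm:
  series: [4.6,2.15,-2.8,2,0,0,0,4.6,2.2,-2.85,2,0,0,0,4.6,0,0,3,0,0,10.2,4.6,0,0,3,0,0,10.2,4.6,0,0,3,0,0,10.2]

```text
time: 41.0
tool_pos: [0.4372, 0.4236, 0.2016]
tcp_rot: [2.651, 1.685, 0.001]
wrist_force: [-0.1, -0.6, -0.4]
width: 0.543
grip_force: 0.0
```

move_arm:
  series: [4.6,0,0,2,0,0,10.2,4.6,0,0,1,0,0,10.2,4.6,0,0,0,0,0,0,4.6,0,0,0,0,0,0]

```text
time: 41.5
tool_pos: [0.4374, 0.4245, 0.1728]
tcp_rot: [-2.902, -1.203, -0.002]
wrist_force: [-0.4, 0.3, 0.5]
width: 0.54
grip_force: 0.0
```

```bash
python3 - <<'E'
from h import *
im,c=shot("wrist","w20")
h=cv2.cvtColor(im,cv2.COLOR_BGR2HSV);m=cv2.inRange(h,(3,120,30),(20,255,200));n,l,st,ce=cv2.connectedComponentsWithStats(m)
for i in range(1,n):
    if st[i,4]>300:print(st[i],ce[i].round(1))
print(proj(c,[(.436,.4257,.109),(.436,.4257,0)]).round(1),read_state()["tool_pos"],plan((.436,.4257,.080),np.radians(-45)))
E
```

```text
[ 203   92   67   73 2852] [238.2 120.9]
[[257.7 213.9]
 [258.2 168.9]] [0.43746723 0.42486335 0.17305289] (array([-0.06069531, -0.16546481,  9.30515312]), array([ 1.57365181e-02, -9.91758120e-02, -2.20103365e-05]))
```

```bash
python3 - <<'E'
from h import *
im,c=load("w20")
print(cast(c,(236.5,121),0.0).round(4))
for r in flasks(im,c):print(*r)
h=cv2.cvtColor(im,cv2.COLOR_BGR2HSV)
d=cv2.inRange(h[:,:,2],0,45);n,l,st,ce=cv2.connectedComponentsWithStats(d)
for i in range(1,n):
    if st[i,4]>80:print(st[i],ce[i].round(1),cast(c,ce[i],.109).round(4))
m=cv2.inRange(h,(50,120,40),(80,255,255));mm=cv2.moments(m,True);print("jar",cast(c,(mm["m10"]/mm["m00"],mm["m01"]/mm["m00"]),.07))
im,c=shot("wrist","w21")
h=cv2.cvtColor(im,cv2.COLOR_BGR2HSV);m=cv2.inRange(h,(3,120,30),(20,255,200));n,l,st,ce=cv2.connectedComponentsWithStats(m)
for i in range(1,n):
    if st[i,4]>300:print(st[i],ce[i].round(1))
E
```

```text
[[0.4535 0.4705 0.    ]]
[   0    0   82   77 1104] [32.9 40.8] [[0.4198 0.5911 0.109 ]]
[ 208  131   37   38 1076] [225.8 149.4] [[0.4516 0.4679 0.109 ]]
[    4   244   508   140 29226] [258.9 340.5] [[0.3656 0.3542 0.109 ]]
jar [[0.37008902 0.42651597 0.07      ]]
[ 203   93   67   72 2859] [238.3 121.4]
```

Flask C was knocked aside during the approach. It's still upright, now at about (0.452, 0.468), so I'll re-aim.

```bash
python3 - <<'E'
from h import *
print(plan((.452,.4685,.173),np.radians(-45)))
E
```

```text
(array([ 4.10367961, -2.0367506 ,  0.01209034]), array([ 0.01271857, -0.1040576 , -0.01508963]))
```

move_arm:
  series: [4.6,2,-1,0,0,0,0,4.6,2.1,-1,0,0,0,0,4.6,0,0,0,0,0,0,4.6,0,0,0,0,0,0]

```text
time: 42.1
tool_pos: [0.4514, 0.4678, 0.172]
tcp_rot: [2.903, 1.201, -0.0]
wrist_force: [0.4, -1.2, 0.1]
width: 0.54
grip_force: 0.0
```

```bash
python3 - <<'E'
from h import *
im,c=shot("wrist","w22")
h=cv2.cvtColor(im,cv2.COLOR_BGR2HSV);m=cv2.inRange(h,(3,120,30),(20,255,200));n,l,st,ce=cv2.connectedComponentsWithStats(m)
for i in range(1,n):
    if st[i,4]>300:print(st[i],ce[i].round(1),cast(c,(st[i,0]+st[i,2]/2,st[i,1]+29),0))
print(proj(c,[(.452,.4685,.109),(.452,.4685,0)]).round(1),read_state()["tool_pos"],plan((.452,.4685,.080),np.radians(-45)))
E
```

```text
[ 228  138   65   79 3274] [259.7 170.4] [[0.45266639 0.46862652 0.        ]]
[[260.5 212.6]
 [260.1 167.6]] [0.45129658 0.46758664 0.17196053] (array([ 0.11866202, -0.01690035,  9.19599441]), array([ 0.01198143,  0.02714566, -0.06520292]))
```

move_arm:
  series: [4.6,0.1,0,2.5,0,0,0,4.6,0,0,3,0,0,0,4.6,0,0,2,0,0,0,4.6,0,0,1.2,0,0,0,4.6,0,0,0.4,0,0,0]

```text
time: 42.78
tool_pos: [0.4521, 0.4686, 0.0802]
tcp_rot: [2.903, 1.2, -0.001]
wrist_force: [-0.3, -0.1, 0.7]
width: 0.535
grip_force: 0.0
```

move_arm:
  series: [4.6,0,0,0,0,0,0,2,0,0,0,0,0,0,2,0,0,0,0,0,0,2,0,0,0,0,0,0,2,0,0,0,0,0,0]

```text
time: 43.4
tool_pos: [0.453, 0.4694, 0.082]
tcp_rot: [-2.903, -1.2, -0.003]
wrist_force: [1.1, -1.5, 4.8]
width: 0.299
grip_force: 23.2
```

move_arm:
  series: [2,0,0,0,0,0,0,2,0,0,0,0,0,0]

```text
time: 43.65
tool_pos: [0.453, 0.4694, 0.0819]
tcp_rot: [-2.903, -1.2, -0.003]
wrist_force: [0.6, -2.2, 6.1]
width: 0.296
grip_force: 23.2
```

move_arm:
  series: [2,0,0,-1.5,0,0,0,2,0,0,-4,0,0,0,2,0,0,-5,0,0,0,2,0,0,-5,0,0,0,2,0,0,-4,0,0,0]

```text
time: 44.28
tool_pos: [0.452, 0.4689, 0.2784]
tcp_rot: [-2.903, -1.2, -0.001]
wrist_force: [0.3, 1.1, -0.9]
width: 0.295
grip_force: 22.6
```

move_arm:
  series: [2,0,0,-1.5,0,0,0,2,0,0,0,0,0,0]

```text
time: 44.52
tool_pos: [0.4523, 0.4691, 0.2914]
tcp_rot: [-2.903, -1.2, -0.002]
wrist_force: [-0.0, 0.8, -0.7]
width: 0.292
grip_force: 22.6
```

```bash
python3 - <<'E'
from h import *
s=read_state();print(s["tool_pos"],s["width"],s["wrist_force"],s["q"]);print(plan((.5476,.0149,.285),np.radians(-45)))
E
```

```text
[0.45226586 0.46907628 0.29135446] 0.2919502718681188 [-0.04182346  0.80685983 -0.65879064] [7.65346892e-01 1.92833725e-01 1.59493604e+00 1.40633029e-04
 1.35271992e+00 1.55217974e+00]
(array([-25.3177029 ,  38.89345834,   0.60292012]), array([-0.00664459, -0.06333582, -0.08394012]))
```

move_arm:
  series: [2,-1.36,2.1,0,0,0,0,2,-2.73,4.19,0,0,0,0,2,-3.16,4.86,0,0,0,0,2,-3.16,4.86,0,0,0,0,2,-3.16,4.86,0,0,0,0]

```text
time: 45.15
tool_pos: [0.5022, 0.2219, 0.2879]
tcp_rot: [2.903, 1.2, -0.008]
wrist_force: [-0.1, -1.1, -3.0]
width: 0.296
grip_force: 22.6
```

move_arm:
  series: [2,-3.16,4.86,0,0,0,0,2,-3.16,4.86,0,0,0,0,2,-3.16,4.86,0,0,0,0,2,-1.53,2.35,0,0,0,0,2,-0.7,1.09,0,0,0,0]

```text
time: 45.78
tool_pos: [0.5462, 0.0125, 0.2882]
tcp_rot: [-2.904, -1.195, 0.007]
wrist_force: [-0.7, 0.6, -1.4]
width: 0.295
grip_force: 22.7
```

move_arm:
  series: [2,0,0,0,0,0,0,2,0,0,0,0,0,0,2,0,0,0,0,0,0]

```text
time: 46.15
tool_pos: [0.5476, 0.0162, 0.2907]
tcp_rot: [-2.902, -1.202, 0.0]
wrist_force: [-0.5, 0.0, -2.1]
width: 0.296
grip_force: 22.7
```

```bash
python3 - <<'E'
from h import *
s=read_state();print(s["tool_pos"],s["width"],s["wrist_force"]);print(plan((.5476,.0149,.164),np.radians(-45)))
E
```

```text
[0.54758139 0.01621001 0.29073932] 0.29567930089752675 [-0.47984636  0.01925    -2.1020105 ]
(array([-0.09224893,  0.0985216 , 12.67389074]), array([-0.02077378, -0.00412118,  0.01300729]))
```

move_arm:
  series: [2,-0.05,0.05,2,0,0,0,2,0,0,3.5,0,0,0,2,0,0,3.5,0,0,0,2,0,0,2,0,0,0,2,0,0,1,0,0,0]

```text
time: 46.78
tool_pos: [0.5461, 0.0147, 0.1679]
tcp_rot: [-2.901, -1.2, 0.006]
wrist_force: [0.7, 0.4, -1.4]
width: 0.295
grip_force: 22.7
```

move_arm:
  series: [2,0,0,0.5,0,0,0,2,0,0,0.2,0,0,0,2,0,0,0,0,0,0,2,0,0,0,0,0,0]

```text
time: 47.28
tool_pos: [0.5484, 0.0143, 0.1647]
tcp_rot: [2.903, 1.2, 0.002]
wrist_force: [-0.3, -0.3, -1.6]
width: 0.294
grip_force: 22.7
```

move_arm:
  series: [2,0,0,0.2,0,0,0,2,0,0,0,0,0,0]

```text
time: 47.52
tool_pos: [0.5477, 0.0143, 0.1618]
tcp_rot: [-2.903, -1.2, 0.0]
wrist_force: [-0.3, -0.5, -0.3]
width: 0.295
grip_force: 22.7
```

move_arm:
  series: [2,0,0,0.1,0,0,0,2,0,0,0.1,0,0,0,2,0,0,0,0,0,0]

```text
time: 47.9
tool_pos: [0.548, 0.0143, 0.1602]
tcp_rot: [2.903, 1.2, 0.001]
wrist_force: [0.1, -1.0, 0.4]
width: 0.297
grip_force: 22.8
```

move_arm:
  series: [2,0,0,0.1,0,0,0,2,0,0,0,0,0,0]

```text
time: 48.15
tool_pos: [0.5484, 0.0145, 0.1601]
tcp_rot: [2.903, 1.2, 0.002]
wrist_force: [-1.3, 1.5, 4.8]
width: 0.297
grip_force: 23.2
```

move_arm:
  series: [4,0,0,0,0,0,0,4,0,0,0,0,0,0,4,0,0,0,0,0,0]

```text
time: 48.52
tool_pos: [0.5476, 0.0143, 0.1585]
tcp_rot: [-2.903, -1.2, 0.001]
wrist_force: [-0.6, 0.5, -0.2]
width: 0.469
grip_force: 0.0
```

move_arm:
  series: [4,0,0,-1.5,0,0,0,4,0,0,-3,0,0,0,4,0,0,-5,0,0,0,4,0,0,-5,0,0,0,3,0,0,-3,0,0,0]

```text
time: 49.15
tool_pos: [0.5489, 0.0143, 0.3386]
tcp_rot: [2.901, 1.199, 0.008]
wrist_force: [0.1, -0.5, 0.3]
width: 0.351
grip_force: 0.0
```

move_arm:
  series: [1,0,0,0,0,0,9.8,0,0,0,0,0,0,9.8,0,0,0,0,0,0,9.8,0,0,0,0,0,0,9.8,0,0,0,0,0,0,0]

```text
time: 49.78
tool_pos: [0.5479, 0.0143, 0.3349]
tcp_rot: [3.137, 0.159, 0.002]
wrist_force: [0.1, 0.2, -0.2]
width: -0.001
grip_force: 0.0
```

```bash
python3 - <<'E'
from h import *
im,c=shot("wrist","w23")
a=np.radians(5.93);X=np.array([np.cos(a),np.sin(a)]);Y=np.array([-X[1],X[0]]);O=np.array([.5912,-.0178])
for r in flasks(im,c):q=cast(c,r[2],.186)[0];print(q.round(4),((q[:2]-O)@X).round(4),((q[:2]-O)@Y).round(4),r[5],r[3])
s=read_state();print(s["tool_pos"],s["width"],s["q"])
h=cv2.cvtColor(im,cv2.COLOR_BGR2HSV);m=cv2.inRange(h,(3,120,30),(20,255,200));n,l,st,ce=cv2.connectedComponentsWithStats(m)
for i in range(1,n):
    if st[i,4]>300:print(st[i],ce[i].round(1))
T=O-.08*X+.145*Y;print("pre",T,plan((*T,.34),np.radians(95.93)))
d=cv2.inRange(h[:,:,2],0,40);n,l,st,ce=cv2.connectedComponentsWithStats(d)
print("ball pred",proj(c,[(*(O-.025*X+.143*Y),.138)]))
for i in range(1,n):
    if 60<st[i,4]<3000:print(st[i],ce[i].round(1))
E
```

```text
[ 0.6353 -0.0541  0.186 ] 0.0401 -0.0407 [28 27] 2000
[0.5506 0.013  0.186 ] -0.0372 0.0348 [25 25] 1659
[ 0.5604 -0.0589  0.186 ] -0.0349 -0.0377 [26 26] 1885
[0.54791202 0.0142909  0.33469886] 0.0005614900504790588 [-1.93605148e-02 -2.33033831e-02  1.74993860e+00 -1.36638970e-05
  1.41395182e+00  1.44851906e+00]
[ 305   51   57   55 2014] [329.   77.7]
[ 236  127   51   49 1670] [261.2 148.5]
[ 300  128   58   53 1898] [324.5 149.7]
pre [0.49664766 0.11815902] (array([ -4.03166582, -10.85845396,  -0.53560912]), array([ 0.00781198, -0.05709121, -0.03318277]))
ball pred [[152.35086917 147.46029371]]
[343  66  28  27 605] [356.5  79. ]
[137 135  25  25 479] [149.4 147.2]
[334 157  26  26 510] [346.4 169.3]
[250 160  25  25 493] [262.2 172.1]
```

```bash
python3 - <<'E'
from h import *
im,c=load("w23")
a=np.radians(5.93);X=np.array([np.cos(a),np.sin(a)]);Y=np.array([-X[1],X[0]]);O=np.array([.5912,-.0178])
q=cast(c,(149.4,147.2),.138)[0][:2]-O;print(q@X,q@Y)
for n in("t11","t12"):
    t,ct=load(n);print(n,t.shape)
E
```

```text
-0.02470858907752825 0.1459577902956157
t11 (384, 512, 3)
t12 (384, 512, 3)
```

move_arm:
  series: [0,-1,-2.7,0,0,0,0,0,-1,-2.7,0,0,0,0,0,-1,-2.7,0,0,0,0,0,-1,-2.7,0,0,0,0,0,0,0,5,0,0,0]

```text
time: 50.45
tool_pos: [0.4999, 0.12, 0.2888]
tcp_rot: [-3.135, -0.165, -0.018]
wrist_force: [1.6, -0.8, -0.9]
width: 0.005
grip_force: 0.0
```

move_arm:
  series: [0,0,0,5,0,0,0,0,0,0,4,0,0,0,0,0,0,4,0,0,0,0,0,0,1.8,0,0,0,0,0,0,0,0,0,0]

```text
time: 51.08
tool_pos: [0.4965, 0.1176, 0.135]
tcp_rot: [3.137, 0.158, -0.004]
wrist_force: [0.5, 0.5, 0.2]
width: -0.0
grip_force: 0.0
```

```bash
python3 - <<'E'
from h import *
a=np.radians(5.93);X=np.array([np.cos(a),np.sin(a)]);Y=np.array([-X[1],X[0]]);O=np.array([.5912,-.0178])
s=read_state();q=s["tool_pos"][:2]-O;print(s["tool_pos"],q@X,q@Y,s["wrist_force"]);T=O+.017*X+.145*Y
print(plan((*T,.136),np.radians(95.93)))
E
```

```text
[0.49650039 0.11763214 0.13502819] -0.08020091482382952 0.1444911560198435 [0.45676555 0.49980029 0.15190585]
(array([ 9.71965672, -0.07661653, -0.12089214]), array([ 0.01070829,  0.13970187, -0.15180323]))
```

Tool x now points along shaker +x and the tips are level with the ball, so I'll push it over.

move_arm:
  series: [0,1.5,0,0,0,0,0,0,1.5,0,0,0,0,0,0,1.2,0,0,0,0,0,0,1.2,0,0,0,0,0,0,1.2,0,0,0,0,0]

```text
time: 51.7
tool_pos: [0.5638, 0.1244, 0.1359]
tcp_rot: [-3.138, -0.157, -0.0]
wrist_force: [-1.8, -0.2, 0.3]
width: -0.003
grip_force: 0.6
```

move_arm:
  series: [0,1,0,0,0,0,0,0,1,0,0,0,0,0,0,0.6,0,0,0,0,0,0,0.3,0,0,0,0,0,0,0,0,0,0,0,0]

```text
time: 52.32
tool_pos: [0.592, 0.1273, 0.1358]
tcp_rot: [-3.138, -0.156, -0.001]
wrist_force: [-0.1, -0.4, 0.1]
width: -0.001
grip_force: 0.0
```

```bash
python3 - <<'E'
from h import *
a=np.radians(5.93);X=np.array([np.cos(a),np.sin(a)]);Y=np.array([-X[1],X[0]]);O=np.array([.5912,-.0178])
s=read_state();q=s["tool_pos"][:2]-O;print(s["tool_pos"],q@X,q@Y,s["wrist_force"])
E
```

```text
[0.59199665 0.1272547  0.13583734] 0.015778478215988496 0.144196182909609 [-0.09348681 -0.37898258  0.14872589]
```

move_arm:
  series: [0,0.2,0,0,0,0,0,0,0.2,0,0,0,0,0,0,0,0,0,0,0,0]

```text
time: 52.7
tool_pos: [0.595, 0.1276, 0.1357]
tcp_rot: [3.138, 0.157, -0.003]
wrist_force: [-3.4, 0.1, 1.2]
width: -0.003
grip_force: 1.8
```

move_arm:
  series: [0,0.2,0,0,0,0,0,0,0,0,0,0,0,0]

```text
time: 52.95
tool_pos: [0.5952, 0.1276, 0.1356]
tcp_rot: [3.137, 0.157, -0.009]
wrist_force: [-8.9, -0.6, 4.9]
width: -0.001
grip_force: 4.6
```

move_arm:
  series: [0,0.2,0,0,0,0,0,0,0,0,0,0,0,0]

```text
time: 53.2
tool_pos: [0.5955, 0.1276, 0.1355]
tcp_rot: [3.137, 0.157, -0.015]
wrist_force: [-14.4, -1.4, 8.2]
width: -0.002
grip_force: 7.3
```

move_arm:
  series: [0,-0.6,0,0,0,0,0,0,-2,0,0,0,0,0,0,-3,0,0,0,0,0,0,-3,0,-3,0,0,0,0,-2,0,-5,0,0,0]

```text
time: 53.82
tool_pos: [0.4923, 0.1172, 0.2148]
tcp_rot: [3.137, 0.157, -0.004]
wrist_force: [0.4, 0.1, 0.9]
width: 0.0
grip_force: 0.0
```

move_arm:
  series: [0,0,3,-5,0,0,0,0,0,5,-5,0,0,0,0,0,4,-4,0,0,0,0,0,0,0,0,0,0]

```text
time: 54.32
tool_pos: [0.5087, 0.0015, 0.3554]
tcp_rot: [3.136, 0.151, 0.018]
wrist_force: [0.7, 1.3, -0.4]
width: -0.005
grip_force: 0.0
```

```bash
python3 - <<'E'
from h import *
im,c=shot("wrist","w24");t,ct=shot("top","t24")
a=np.radians(5.93);X=np.array([np.cos(a),np.sin(a)]);Y=np.array([-X[1],X[0]]);O=np.array([.5912,-.0178])
for r in flasks(im,c):q=cast(c,r[2],.186)[0];print(((q[:2]-O)@X).round(4),((q[:2]-O)@Y).round(4),r[5],r[3])
h=cv2.cvtColor(im,cv2.COLOR_BGR2HSV);d=cv2.inRange(h[:,:,2],0,40);n,l,st,ce=cv2.connectedComponentsWithStats(d)
print("ball on pred",proj(c,[(*(O+.0436*X+.146*Y),.138)]),"off",proj(c,[(*(O-.025*X+.146*Y),.138)]),read_state()["tool_pos"])
for i in range(1,n):
    if 60<st[i,4]<3000:q=cast(c,ce[i],.138)[0][:2]-O;print(st[i],ce[i].round(1),q@X,q@Y)
# tray walls: rails-y brightness omitted; amber & brush in the top view
h=cv2.cvtColor(t,cv2.COLOR_BGR2HSV);m=cv2.inRange(h,(3,120,40),(20,255,190));n,l,st,ce=cv2.connectedComponentsWithStats(m)
for i in range(1,n):
    if st[i,4]>20:print(st[i],cast(ct,ce[i],.03).round(3))
E
```

```text
0.0396 -0.0408 [28 28] 1884
-0.0355 -0.0388 [27 33] 1618
-0.0379 0.0349 [24 25] 1470
ball on pred [[137.42847086  36.60971605]] off [[143.20408708 107.34323179]] [0.5062356  0.00365892 0.35051265]
[328  18  28  28 561] [341.   31.6] 0.04580671510358686 -0.05171492156651643
[125  26  26  26 526] [137.9  38.3] 0.04200942648132247 0.14561467555014368
[159  64  11  20  65] [165.2  69.4] 0.01161080427604199 0.12043207334391128
[322 109  26  27 500] [334.2 121.2] -0.040957961171755757 -0.04899561184591243
[240 113  24  24 456] [251.3 124.2] -0.04382209772595174 0.03592099539188387
[ 427    0   85   66 3039] [[ 1.101 -0.913  0.03 ]]
[215 105  18  17 198] [[0.782 0.067 0.03 ]]
[ 58 112  37  37 321] [[0.708 0.603 0.03 ]]
[ 39 142  21   7  67] [[0.67  0.723 0.03 ]]
[262 163   4  12  40] [[ 0.566 -0.081  0.03 ]]
[232 169  15  10 111] [[0.548 0.013 0.03 ]]
```

```bash
python3 -c "
from workcell import *
print(finish_job())"
```

```text
the job is handed in; nothing more can be done
None
```

I handed the job in at about 54 s. The brush is in the steel dish, and the tray is pushed fully home against the stop. All three flasks on the bench stand upright in bays 0, 1 and 3, and I threw the lever to on last. One flask was knocked aside mid-run, and I found it again before gripping it. The catch is under the tray and couldn't be seen; I judged it up from the change in push force and from the tray reaching the stop.

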